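# Load the flight battery into the model aeroplane

## Robot

A 6-joint arm with a two-finger parallel gripper is mounted at the origin on the work surface. World frame = base frame: x ahead of the robot, y to its left, z up, the work surface at z = 0. Lengths are in m, angles in degrees, forces in N, time in s.
With the tool pointing down it reaches from about 0.375 to 0.9 m from the base axis. Payload 3.1 kg.
Tool frame: the origin (TCP) lies at the very end of the fingers, on their centre line; the grasp point (between the pads) lies 19 mm behind it (bot.grip_point_offset is the distance from the TCP to the grasp point, in m); z points along the fingers, x is the direction in which the jaws open and shut, and the axes are right-handed (so a half turn about z gives the same grasp; the last joint's range is limited). The gripper opens to 87 mm and grips with 3 to 60 N. Pads are 19 mm wide; open, the fingers measure 117 mm over their backs; the gripper's body (75 mm by 190 mm) begins 51 mm behind the grasp point.
Start: joints at [-75.888, 30.224, 82.088, -0, 67.689, -10.227], TCP at [0.258, -0.569, 0.223] pointing down, gripper open.
Joint ranges: [-176.69, 176.69], [-43.24, 126.21], [12.49, 139.97], [-82, 262], [0, 151.66], [-163.58, 163.58]. Speed limits (degrees/s): [159.86, 159.86, 180, 180, 180, 180].

## Interface

Orientations are given as a 3x3 rotation matrix whose columns are the frame's x, y, z axes.
In Python, from rig import bot, capture, recognise, place_of gives the robot as it stands.
- The arm moves only by the tool send_rows, never from a script. Its argument "motion" is a list of rows, each a list of 2 entries, a list of its own where there are three numbers: the shift along the tool's x, y, z in mm, then the turn about the tool's z in rad. A call has exactly 5 rows; each row shifts and turns the pose as measured when the row begins, along the tool's axes as they then stand; what a row does not reach is not made up. A row lasts 1/12 s, in which the tool goes at most 41.7 mm and 7.16 degrees, less where a joint would pass 70% of its speed; a pose out of reach is approached as far as the arm can. A call with a gripper value outside its range is refused whole. "gripper" is the closure, from 0 (fully open) to 1 (shut), set as the call begins (left out, the last holds). The fingers move at their own pace and stop on an object; the grip force is fixed at half the most. Time passes only in rows, so rows that do not move let the fingers close, or fill a call up. It gives the time, the measured TCP pose, the force and the opening at its end, in the units of the state.
- bot.read_state(): the state, without advancing time (a new reading comes with each control period).
- capture(name): name is "side" or "top" or "wrist"; returns a dict with "image" (384x512x3 uint8, blue, green, red), "fx", "fy", "cx", "cy" (pixels), "rvec" (rotation vector, rad) and "tvec" (3), from world to camera coordinates, as OpenCV has them. Camera axes: x right, y down, z forward; pixel columns grow to the right and rows downward; lengths in m; the calibration is good to about 2 mm. The wrist camera is an equidistant fisheye: a pixel r from the principal point sees the ray r / f radians off the axis. A picture is of the moment at which its call begins. There is no depth.
- bot.hand_in(): hands the job in, once; it reports no verdict.
Trained networks look in the newest picture that a camera, given by its name, has taken for a name from the list of things; names that differ only in an ending like _2 or _b are one class to them, and where a whole thing is asked for, a point or a joint stands for the part that bears it (a point fixed in the world has none). Each returns a list of dicts, best first, with "p" (0 to 1); they miss things now and then, are a little off and sometimes report something else, mostly with a low value. They report only what shows in the picture. A call takes as long as a camera call. They do not tell look-alikes from the thing itself.
- recognise(camera, target): "xy" ([column, row] in pixels, amid what is visible of it).
- place_of(camera, target): "xy" ([column, row] in pixels: a listed point, or the origin of a listed thing).
The state is a dict: "time_s": time; "joint_positions": joint angles; "qvel": joint speeds; "tau": joint torques, N m; "position": TCP position; "tcp_rot": TCP orientation; "force": force on the tool from outside, world axes, zero at the start; "moment": the same for the moment, N m; "opening": opening from 0.0 (shut) to 1.0 (fully open).
Only numpy, scipy, OpenCV 4.12 (cv2) and the standard library are available. Lean on these libraries where they do the work, as an engineer would, in place of code of your own. Each camera call takes 0.05 s, during which the arm holds its last target.

## Task

Load the model aeroplane's flight battery: take the slimmer of the two packs and slide it, plug end first, from the open cockpit into the battery sleeve in the nose until its end cap is fully home against the plywood former, then slide the canopy forward until it is shut. Leave the other pack and the screwdriver where they lie.

Things in the scene. Friction and masses are not known exactly. Their poses are not given: they have to be found in the camera images.
- slim_mid (a point): Centre of the SLIM pack's black case: 44 wide (x) x 120 long (y) x 34 mm high, 0.4 kg, loose, flat on the bench (17 mm up) between robot and model, left or right (swapped with the fat one). Its -y end, with two brass sockets, is the plug end, bevelled 3 mm; at the start it points within 0.6 rad of the nose's way. Grey end cap at +y: 64 wide, 44 high, 8 mm thick, inner face at y = 60 mm.
- slim_rib (a point): Centre of the slim pack's grip rib, a grey upright block behind its end cap: 12 mm wide (x), 34 mm long (y), 34 mm high, 85 mm from slim_mid along the pack's +y, 22 mm above the pack's underside. Axes as slim_mid.
- fat_mid (a point): Centre of the FAT battery pack: the same shape but 66 mm wide x 120 mm long x 50 mm high (cap 82 x 58 mm), loose. Too big for the sleeve: it stays where it lies. Axes as slim_mid; 25 mm above its underside.
- mouth (a point): Mouth of the battery sleeve: mid-width, on its floor, 85 mm above the bench, in the plane of the plywood former. -y points into the sleeve (to the nose), +y to the tail, z up. Sleeve 47 wide, 37 high, 140 mm deep; its first 6 mm flare by 4 mm a side, 3 mm at the top. Home: the pack's cap meets the former, slim_mid at y = -60, z = 17 mm.
- canopy (a joint): Clear sliding canopy over the cockpit, m: 0 shut against the former, 0.235 fully open (slid along mouth's +y). It starts open at 0.205 to 0.235 and stays where left; 2 to 3 N slides it. An open arch 245 mm long, 124 mm wide; its top is 62 mm above the tray at its front edge and falls 8 mm to the rear.
- canopy_handle (a point): Centre of the canopy's handle: an upright white fin on its front bow, 12 mm wide (x), 34 mm long (y), standing 25 mm above the canopy; this point is 13 mm below the fin's top and 74 mm above the tray. Axes as mouth. Shut, it lies 22 mm from mouth along +y.
- driver_mid (a point): Middle of a screwdriver 130 mm long lying on the bench on the robot's side of the model, between the packs, loose: leave alone.
- cockpit_mid (a point): Middle of the cockpit tray, 122 mm from mouth along its +y, axes as mouth. The tray runs on level from the sleeve's floor for 245 mm, 105 mm wide between sills 8 mm high (120 mm over the outside). The former and nose deck ahead are 120 mm wide and rise 57 mm above the tray. The model, 1 m long, on a cradle, is fixed.
Things that resemble listed ones, but are neither listed nor needed, are in the scene too. Leave any purple look-alike of the part that bears slim_mid alone.

How it is judged (in metres and radians):
On the way, in this order (a step that is already met when the one before it is completed fails the run):
1. the slim pack's plug end is inside the sleeve, lying on its floor, at least 20 mm deep (y of slim_mid in the frame of mouth below 0.04 m and x of slim_mid in the frame of mouth between -0.006 and 0.006 m and z of slim_mid in the frame of mouth between 0.012 and 0.025 m), for 0.1 s.
2. the slim pack is home in the sleeve (cap within 4 mm of the former) (y of slim_mid in the frame of mouth below -0.056 m and angle between the y axis of slim_mid and the y axis of mouth, either way round below 0.05 rad), for 0.1 s.
At the end, for the whole second after the job is handed in: The slim pack lies at rest in the sleeve, plug end first, its end cap within 4 mm of the plywood former, and the canopy is shut to within 5 mm; the fat pack and the screwdriver have not been shifted more than 30 mm (all of step 2 and x of slim_mid in the frame of mouth between -0.004 and 0.004 m and z of slim_mid in the frame of mouth between 0.013 and 0.022 m and y of slim_rib in the frame of mouth above 0 m and value of joint canopy below 0.005 m and velocity of joint canopy between -0.01 and 0.01 m/s); the robot touches nothing.
It fails at once if the fat pack is shifted more than 30 mm (distance of fat_mid from where it was at the start of the episode above 0.03 m).
It fails at once if the screwdriver is shifted more than 30 mm (distance of driver_mid from where it was at the start of the episode above 0.03 m).
It also fails if it takes over 64 s, if anything falls off the work surface, if the arm or the gripper's body presses on something with over 40 N, if the wrist force passes 120 N, or if a joint passes its speed limit or range.

## Working session

There is one attempt and no reset: what is moved stays moved. The work goes in short steps, Python scripts to look and compute and a tool call to move; the robot and the scene stay as the last step left them, time stands still between calls to the robot, and variables do not carry over. Pictures are saved under pics/ and viewed, and the job is handed in when it is done.

Besides the shell and the picture viewer there is one more tool, called by a JSON object that holds its "op" and its "data". send_rows: Moves the arm, as the interface text tells. Its arguments: {"type":"object","properties":{"motion":{"type":"array","items":{"type":"array"}},"gripper":{"type":"number"}},"required":["motion"]}

```bash
ls; mkdir -p pics
python3 - <<'E'
from rig import bot, capture, recognise, place_of
import cv2
for c in ["top","side","wrist"]:
    d=capture(c); cv2.imwrite(f"pics/{c}0.png",d["image"]); print(c,d["fx"],d["cx"],d["cy"],d["rvec"],d["tvec"])
    for t in ["slim_mid","slim_rib","fat_mid","mouth","canopy_handle","driver_mid","cockpit_mid"]:
        print(t,[(list(map(int,r["xy"])),round(r["p"],2)) for r in place_of(c,t)][:4])
print(bot.read_state()["time_s"])
E
```

```text
pics
top 482.50493170206136 252.61449882768892 190.75241325175094 [ 2.08082149 -2.13799486  0.1754035 ] [0.00382424 0.48516269 1.34848617]
slim_mid [([247, 155], 0.3)]
slim_rib [([315, 239], 0.55)]
fat_mid [([143, 232], 0.68), ([203, 149], 0.58)]
mouth [([286, 155], 0.84)]
canopy_handle [([201, 152], 0.94)]
driver_mid [([253, 211], 0.5)]
cockpit_mid [([248, 158], 0.57)]
side 439.3178049549614 250.20651310060524 194.0147143099092 [ 0.36850371 -2.86223461  1.00989602] [0.44502182 0.18259373 1.17977367]
slim_mid [([297, 162], 0.92), ([311, 128], 0.92), ([250, 328], 0.54)]
slim_rib [([300, 178], 0.91), ([323, 112], 0.77)]
fat_mid [([251, 327], 0.57), ([209, 201], 0.38)]
mouth [([221, 170], 0.58)]
canopy_handle [([195, 220], 0.61)]
driver_mid [([265, 222], 0.52)]
cockpit_mid [([208, 201], 0.88)]
wrist 297.3186396354542 252.24222038016396 194.63553295416614 [-2.43274511  1.57097179  0.22513135] [-0.62451364 -0.03303604  0.39203292]
slim_mid [([176, 55], 0.98), ([85, 8], 0.58)]
slim_rib [([40, 17], 0.94), ([229, 95], 0.84)]
fat_mid []
mouth []
canopy_handle []
driver_mid []
cockpit_mid []
1.2
```

View pics/top0.png

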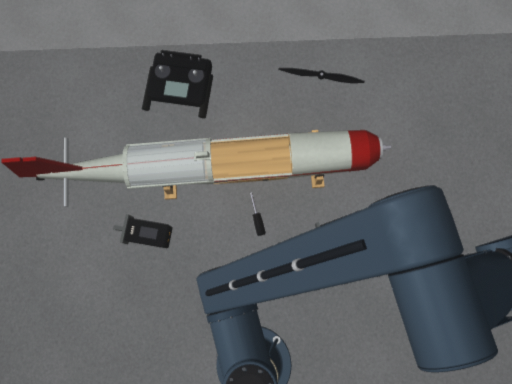

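View pics/side0.png

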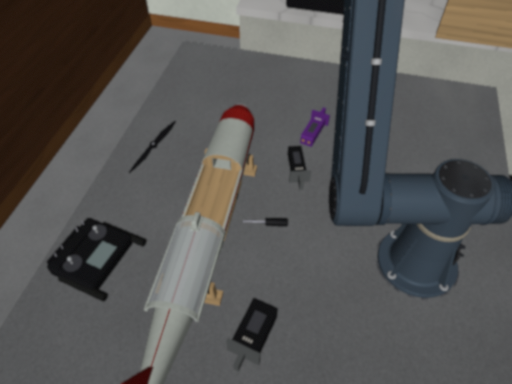

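View pics/wrist0.png

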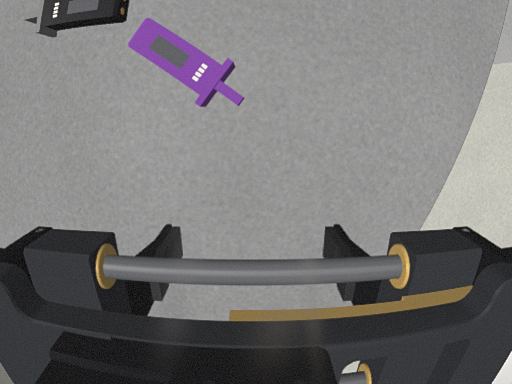

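```bash
cat > h.py <<'E'
import numpy as np, cv2
from rig import bot, capture, recognise, place_of
def ray(d,xy,fish=False):
    R=cv2.Rodrigues(np.array(d["rvec"],float))[0]; t=np.array(d["tvec"],float)
    u=(xy[0]-d["cx"])/d["fx"]; v=(xy[1]-d["cy"])/d["fy"]
    if fish:
        r=np.hypot(u,v); s=np.sin(r)/r if r>1e-9 else 1
        c=np.array([u*s,v*s,np.cos(r)])
    else: c=np.array([u,v,1.])
    return -R.T@t, R.T@c
def onz(d,xy,z,fish=False):
    o,v=ray(d,xy,fish); return o+v*(z-o[2])/v[2]
def proj(d,P,fish=False):
    R=cv2.Rodrigues(np.array(d["rvec"],float))[0]; t=np.array(d["tvec"],float)
    c=R@np.array(P,float)+t
    if fish:
        rr=np.hypot(c[0],c[1]); th=np.arctan2(rr,c[2]); u,v=c[:2]/rr*th
    else: u,v=c[:2]/c[2]
    return np.array([u*d["fx"]+d["cx"],v*d["fy"]+d["cy"]])
E
python3 - <<'E'
from h import *
np.set_printoptions(precision=4,suppress=True)
t=capture("top"); s=capture("side"); w=capture("wrist")
print("base",proj(t,[0,0,0]),proj(s,[0,0,0]))
cv2.imwrite("pics/top1c.png",cv2.resize(t["image"][100:260,100:400],None,fx=2.6,fy=2.6,interpolation=cv2.INTER_CUBIC))
cv2.imwrite("pics/side1c.png",cv2.resize(s["image"][90:260,170:350],None,fx=3.4,fy=3.4,interpolation=cv2.INTER_CUBIC))
print("slim",onz(s,(297,162),.017),"rib",onz(s,(300,178),.022),"fat",onz(s,(251,327),.025),onz(t,(143,232),.025))
print("mouth",onz(t,(286,155),.085),onz(s,(221,170),.085),"cock",onz(t,(248,158),.085),onz(s,(208,201),.085),"handle",onz(t,(201,152),.159),onz(s,(195,220),.159))
print("purple",onz(s,(311,128),.017),onz(w,(176,55),.017,True),"slim w",onz(w,(85,8),.017,True),onz(w,(40,17),.022,True))
print("driver",onz(s,(265,222),.01),onz(t,(253,211),.01))
E
```

```text
base [253.9829 364.3496] [415.9214 262.008 ]
slim [ 0.3764 -0.2637  0.017 ] rib [ 0.3545 -0.1959  0.022 ] fat [0.3806 0.2964 0.025 ] [0.3767 0.3128 0.025 ]
mouth [ 0.5783 -0.1077  0.085 ] [ 0.577  -0.1127  0.085 ] cock [0.573  0.0006 0.085 ] [0.578  0.0053 0.085 ] handle [0.5741 0.125  0.159 ] [0.5671 0.1229 0.159 ]
purple [ 0.3601 -0.43    0.017 ] [ 0.3557 -0.4209  0.017 ] slim w [ 0.3798 -0.2603  0.017 ] [ 0.3508 -0.185   0.022 ]
driver [ 0.4212 -0.018   0.01  ] [ 0.4314 -0.0081  0.01  ]
```

View pics/side1c.png

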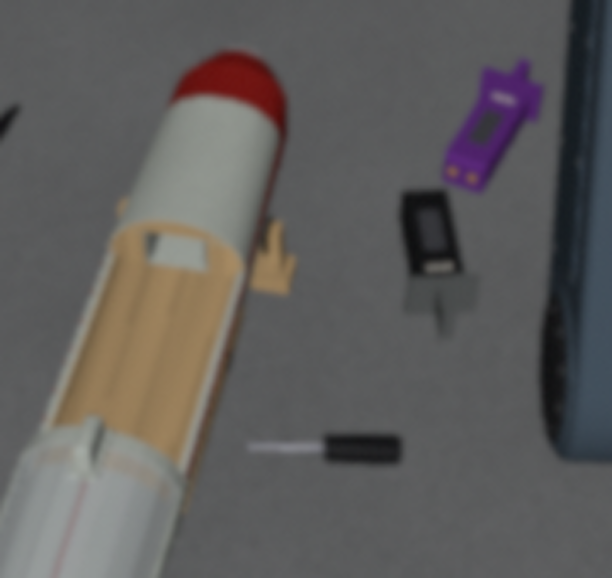

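View pics/top1c.png

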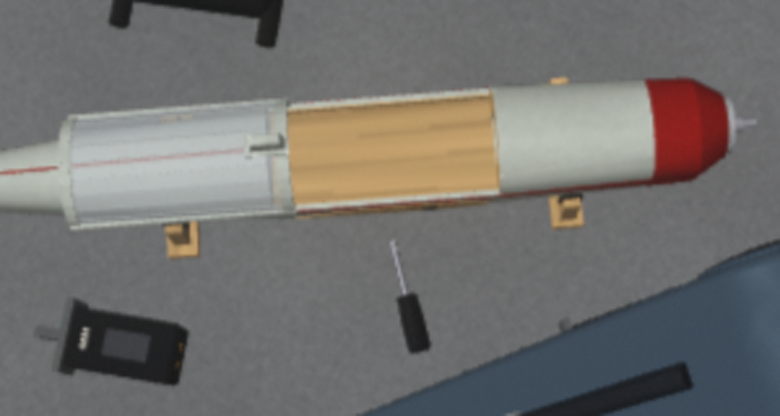

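```bash
cat >> h.py <<'E'
np.set_printoptions(precision=4,suppress=True)
def plan(target,yaw_y=None):
    """target TCP world pos; yaw_y: desired direction angle (deg) of the world line of tool y (mod 180). prints local shift mm, turn rad"""
    s=bot.read_state(); R=np.array(s["tcp_rot"]); p=np.array(s["position"])
    d=R.T@(np.array(target)-p)*1000
    ay=np.degrees(np.arctan2(R[1,1],R[0,1]))
    print("t",round(s["time_s"],2),"pos",p,"yaw_y",round(ay,2),"tilt",R[2,2],"F",np.array(s["force"]),"open",s["opening"],"q",np.array(s["joint_positions"]))
    print("shift local mm",d)
    if yaw_y is not None:
        e=(yaw_y-ay+90)%180-90
        print("turn (world ccw deg)",e,"about tool z rad",-np.radians(e))
E
python3 -c "
from h import *
print(np.array(bot.read_state()['tcp_rot']))
w=capture('wrist'); o,v=ray(w,(w['cx'],w['cy']),True); print(o,v)
plan([.37,-.27,.25],108)
"
```

```text
[[ 0.4121 -0.9111  0.    ]
 [-0.9111 -0.4121 -0.    ]
 [ 0.     -0.     -1.    ]]
[ 0.3279 -0.5376  0.385 ] [-0.255  -0.1139 -0.9602]
t 1.4 pos [ 0.2576 -0.5694  0.2226] yaw_y -155.66 tilt -0.9999999969211225 F [ 0.2556 -0.0016  0.3219] open 0.9983284869609039 q [-75.8889  30.2215  82.0868   0.0005  67.6873 -10.2278]
shift local mm [-226.5043 -225.8118  -27.4438]
turn (world ccw deg) 83.66127713552908 about tool z rad -1.4601647424384328
```

```bash
cat >> h.py <<'E'
def rows(target,yaw=None,step=38.,tstep=0.12,n=5,ncalls=1):
    s=bot.read_state(); R=np.array(s["tcp_rot"]); p=np.array(s["position"])
    ay=np.arctan2(R[1,1],R[0,1]); e=0
    if yaw is not None: e=(yaw-np.degrees(ay)+90)%180-90
    tot=-np.radians(e); D=(np.array(target)-p)*1000
    N=max(int(np.ceil(np.linalg.norm(D)/step)),int(np.ceil(abs(tot)/tstep)),1)
    print("rows needed",N)
    for k in range(min(N,n*ncalls)):
        Rk=R@cv2.Rodrigues(np.array([0,0,tot*k/N]))[0]
        print([[float(x) for x in np.round(Rk.T@D/N,1)],round(tot/N,3)])
E
python3 -c "
from h import *
rows([.365,-.24,.25],108,ncalls=3)
"
```

```text
rows needed 13
[[-19.7, -18.0, -2.1], np.float64(-0.112)]
[[-17.5, -20.1, -2.1], np.float64(-0.112)]
[[-15.2, -21.9, -2.1], np.float64(-0.112)]
[[-12.6, -23.5, -2.1], np.float64(-0.112)]
[[-9.9, -24.7, -2.1], np.float64(-0.112)]
[[-7.1, -25.7, -2.1], np.float64(-0.112)]
[[-4.2, -26.3, -2.1], np.float64(-0.112)]
[[-1.2, -26.6, -2.1], np.float64(-0.112)]
[[1.8, -26.6, -2.1], np.float64(-0.112)]
[[4.8, -26.2, -2.1], np.float64(-0.112)]
[[7.7, -25.5, -2.1], np.float64(-0.112)]
[[10.5, -24.5, -2.1], np.float64(-0.112)]
[[13.2, -23.2, -2.1], np.float64(-0.112)]
```

{"op": "send_rows", "data": {"motion": [[[-20, -18, -2], -0.112], [[-17.5, -20, -2], -0.112], [[-15, -22, -2], -0.112], [[-12.5, -23.5, -2], -0.112], [[-10, -24.5, -2], -0.112]]}}

```text
time_s: 1.82
position: [0.2973, -0.4453, 0.2316]
tcp_rot: [[0.842, -0.539, 0.001], [-0.539, -0.842, -0.006], [0.004, 0.005, -1.0]]
force: [0.1, 0.5, 0.7]
opening: 1.001
```

{"op": "send_rows", "data": {"motion": [[[-7, -25.5, -2], -0.112], [[-4, -26.5, -2], -0.112], [[-1, -26.5, -2], -0.112], [[2, -26.5, -2], -0.112], [[5, -26, -2], -0.112]]}}

```text
time_s: 2.23
position: [0.3373, -0.3123, 0.2418]
tcp_rot: [[1.0, 0.018, 0.002], [0.018, -1.0, -0.008], [0.002, 0.008, -1.0]]
force: [0.9, -0.2, 0.1]
opening: 1.002
```

```bash
python3 -c "
from h import *
rows([.365,-.24,.25],108,ncalls=3); plan([.365,-.24,.25],108)
"
```

```text
rows needed 3
[[9.7, -23.9, -2.9], np.float64(-0.099)]
[[12.0, -22.8, -2.9], np.float64(-0.099)]
[[14.2, -21.5, -2.9], np.float64(-0.099)]
t 2.23 pos [ 0.3373 -0.3123  0.2418] yaw_y -88.97 tilt -0.9999672147059245 F [ 0.8564 -0.1533  0.112 ] open 1.0021824671174249 q [-56.6716  15.7659 103.8566  -0.1673  59.9369 -57.6226]
shift local mm [ 29.0467 -71.6917  -8.6761]
turn (world ccw deg) 16.966151457008095 about tool z rad -0.2961152043168244
```

{"op": "send_rows", "data": {"motion": [[[10, -24, -3], -0.1], [[12, -23, -3], -0.1], [[14, -21.5, -3], -0.1], [[0, 0, 0], 0], [[0, 0, 0], 0]]}}

```text
time_s: 2.65
position: [0.3658, -0.2307, 0.2519]
tcp_rot: [[0.942, 0.335, 0.004], [0.335, -0.942, -0.007], [0.001, 0.008, -1.0]]
force: [0.9, -0.0, -0.2]
opening: 1.0
```

Run:
```python
from h import *
w=capture("wrist"); t=capture("top"); s=capture("side")
for n,d in (("wrist",w),("top",t),("side",s)):
    cv2.imwrite(f"pics/{n}2.png",d["image"])
    for q in ["slim_mid","slim_rib","fat_mid","driver_mid","mouth","cockpit_mid","canopy_handle"]:
        z=dict(slim_mid=.017,slim_rib=.022,fat_mid=.025,driver_mid=.01,mouth=.085,cockpit_mid=.085,canopy_handle=.159)[q]
        for r in place_of(n,q)[:3]: print(n,q,np.round(r["xy"]),round(r["p"],2),onz(d,r["xy"],z,n=="wrist"))
```

```text
wrist slim_mid [257. 187.] 0.83 [ 0.3819 -0.2561  0.017 ]
wrist slim_mid [206. 276.] 0.62 [ 0.3559 -0.4177  0.017 ]
wrist slim_rib [182. 314.] 0.79 [ 0.3381 -0.507   0.022 ]
wrist slim_rib [256. 130.] 0.71 [ 0.355  -0.1825  0.022 ]
wrist driver_mid [340.  39.] 0.79 [ 0.4202 -0.0199  0.01  ]
wrist mouth [435. 153.] 0.85 [ 0.5739 -0.1198  0.085 ]
wrist mouth [459.  69.] 0.29 [ 0.5679 -0.0009  0.085 ]
wrist cockpit_mid [463.  65.] 0.9 [0.5723 0.007  0.085 ]
top slim_mid [396. 233.] 0.63 [ 0.3557 -0.4201  0.017 ]
top slim_rib [426. 238.] 0.66 [ 0.3386 -0.5013  0.022 ]
top fat_mid [146. 230.] 0.88 [0.3837 0.3045 0.025 ]
top driver_mid [253. 213.] 0.62 [ 0.4258 -0.0074  0.01  ]
top mouth [287. 153.] 0.93 [ 0.583  -0.1099  0.085 ]
top cockpit_mid [246. 158.] 0.73 [0.5746 0.0057 0.085 ]
top canopy_handle [200. 151.] 0.6 [0.5761 0.1266 0.159 ]
side slim_mid [311. 130.] 0.78 [ 0.3592 -0.4206  0.017 ]
side slim_mid [297. 162.] 0.63 [ 0.3757 -0.2621  0.017 ]
side slim_rib [299. 180.] 0.77 [ 0.3555 -0.1881  0.022 ]
side slim_rib [320. 112.] 0.72 [ 0.3423 -0.5116  0.022 ]
side fat_mid [255. 326.] 0.89 [0.3726 0.2923 0.025 ]
side driver_mid [268. 221.] 0.66 [ 0.4144 -0.0226  0.01  ]
side mouth [222. 169.] 0.91 [ 0.5744 -0.1158  0.085 ]
side cockpit_mid [208. 201.] 0.78 [0.5786 0.0062 0.085 ]
side canopy_handle [198. 219.] 0.77 [0.5605 0.1174 0.159 ]
```

View pics/wrist2.png

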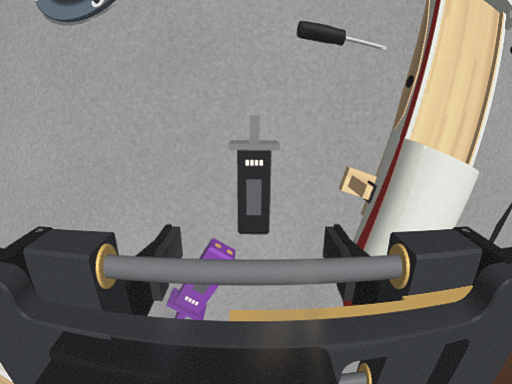

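View pics/top2.png

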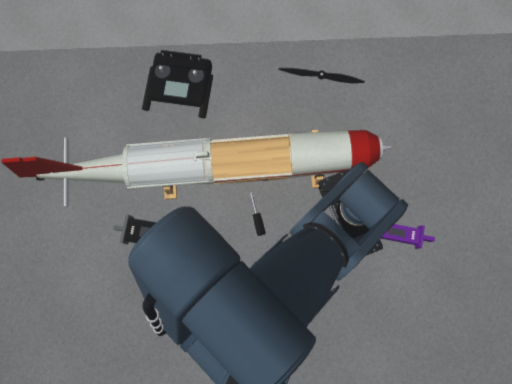

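Run:
```python
from h import *
w=capture("wrist")
im=w["image"]
cv2.imwrite("pics/wc3.png",cv2.resize(im[100:250,180:330],None,fx=4,fy=4,interpolation=cv2.INTER_CUBIC))
```

```text
(no output)
```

View pics/wc3.png

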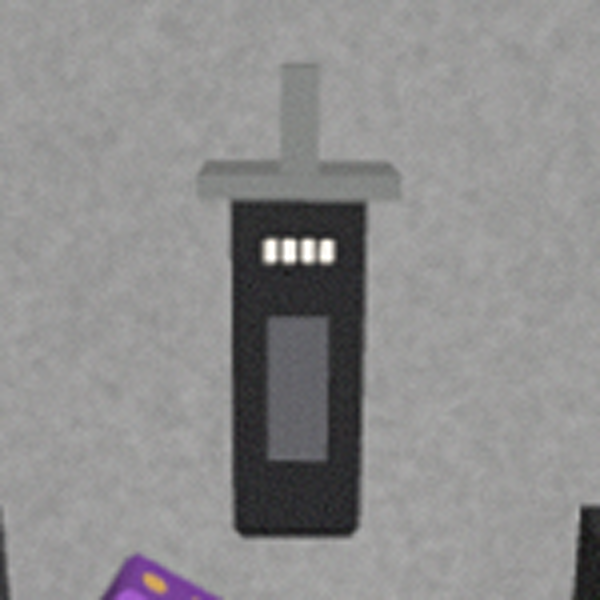

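Run:
```python
from h import *
w=capture("wrist")
a=onz(w,(254.2,233),.033,True); b=onz(w,(255,116.3),.039,True)
u=(b-a)[:2]; L=np.hypot(*u); u/=L
print(a,b,L,"exp .162", "ang",np.degrees(np.arctan2(u[1],u[0])))
print("mid from plug",a[:2]+.06*u,"from rib",b[:2]-.102*u)
m=(a[:2]+.06*u+b[:2]-.102*u)/2; print(m)
for h,x in ((.034,233),(.034,236)): pass
l=onz(w,(180+232/4,100+220/4),.034,True); r=onz(w,(180+366/4,100+220/4),.034,True); print("width",np.linalg.norm(l-r), (l+r)/2)
rows([m[0],m[1],.10],np.degrees(np.arctan2(u[1],u[0])),ncalls=2)
```

```text
[ 0.3986 -0.316   0.033 ] [ 0.3463 -0.1655  0.039 ] 0.15930020544273582 exp .162 ang 109.15543451975236
mid from plug [ 0.3789 -0.2593] from rib [ 0.3798 -0.2618]
[ 0.3793 -0.2606]
width 0.04318296389450395 [ 0.3627 -0.2126  0.034 ]
rows needed 5
[[0.7, 6.2, 30.3], np.float64(0.001)]
[[0.7, 6.2, 30.3], np.float64(0.001)]
[[0.7, 6.2, 30.3], np.float64(0.001)]
[[0.7, 6.2, 30.3], np.float64(0.001)]
[[0.7, 6.2, 30.3], np.float64(0.001)]
```

{"op": "send_rows", "data": {"motion": [[[1, 5, 30], 0], [[1, 5, 30], 0], [[0.5, 4, 30], 0], [[0.5, 4, 30], 0], [[0.5, 4, 30], 0]]}}

```text
time_s: 4.37
position: [0.3835, -0.2588, 0.1044]
tcp_rot: [[0.942, 0.334, 0.02], [0.335, -0.942, -0.024], [0.011, 0.029, -1.0]]
force: [0.4, -0.2, -0.2]
opening: 1.002
```

Run:
```python
from h import *
w=capture("wrist"); cv2.imwrite("pics/w4.png",w["image"])
u=np.array([np.cos(np.radians(109.2)),np.sin(np.radians(109.2))]); m=np.array([.3793,-.2606])+.008*u
plan([m[0],m[1],.005],109.2)
```

```text
t 4.42 pos [ 0.3817 -0.2575  0.0991] yaw_y -70.51 tilt -0.9997824358664336 F [ 0.1392  0.4999 -2.6244] open 1.0022467650894618 q [-47.8939  29.7838 112.6327  -0.1496  36.3917 -67.2716]
shift local mm [-3.8485 -7.6887 93.9757]
turn (world ccw deg) -0.29342187048564483 about tool z rad 0.005121177737334876
```

View pics/w4.png

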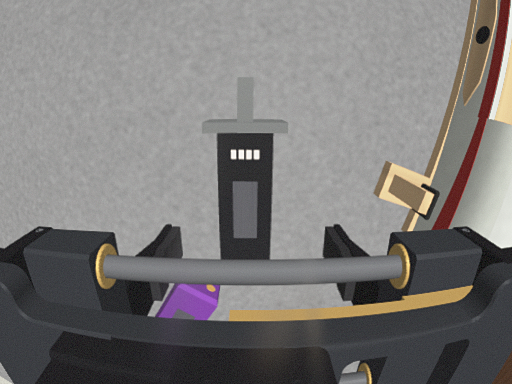

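{"op": "send_rows", "data": {"motion": [[[-2, -4, 22], 0.005], [[-2, -4, 22], 0], [[0, 0, 20], 0], [[0, 0, 10], 0], [[0, 0, 0], 0]]}}

```text
time_s: 4.83
position: [0.3767, -0.2532, 0.0216]
tcp_rot: [[0.945, 0.328, 0.011], [0.328, -0.944, -0.014], [0.005, 0.017, -1.0]]
force: [-0.3, -0.4, 0.8]
opening: 0.995
```

Run:
```python
from h import *
w=capture("wrist"); cv2.imwrite("pics/w5.png",w["image"])
u=np.array([np.cos(np.radians(109.2)),np.sin(np.radians(109.2))]); m=np.array([.3793,-.2606])+.008*u
plan([m[0],m[1],.005],109.2)
```

```text
t 4.88 pos [ 0.377  -0.2535  0.0223] yaw_y -70.84 tilt -0.9998232850570342 F [-0.358  -0.8553 -0.2402] open 1.0011792034053897 q [-48.0021  39.0853 115.6155  -0.2077  24.2255 -66.981 ]
shift local mm [-0.2676 -0.8829 17.2963]
turn (world ccw deg) 0.035457933115822016 about tool z rad -0.000618857678823026
```

View pics/w5.png

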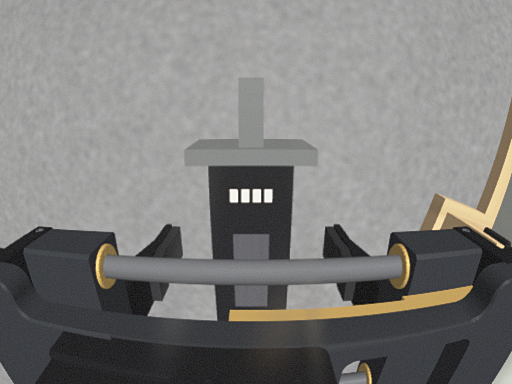

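{"op": "send_rows", "data": {"motion": [[[0, 0, 10], 0], [[0, 0, 7], 0], [[0, 0, 0], 0], [[0, 0, 0], 0], [[0, 0, 0], 0]]}}

```text
time_s: 5.3
position: [0.3796, -0.2561, 0.0076]
tcp_rot: [[0.944, 0.329, 0.017], [0.329, -0.944, -0.021], [0.009, 0.025, -1.0]]
force: [0.9, -0.0, 0.5]
opening: 1.003
```

{"op": "send_rows", "data": {"motion": [[[0, 0, 0], 0], [[0, 0, 0], 0], [[0, 0, 0], 0], [[0, 0, 0], 0], [[0, 0, 0], 0]], "gripper": 1}}

```text
time_s: 5.72
position: [0.3802, -0.2567, 0.0091]
tcp_rot: [[0.944, 0.329, 0.019], [0.329, -0.944, -0.023], [0.01, 0.028, -1.0]]
force: [0.2, 0.3, -0.7]
opening: 0.708
```

{"op": "send_rows", "data": {"motion": [[[0, 0, 0], 0], [[0, 0, 0], 0], [[0, 0, 0], 0], [[0, 0, 0], 0], [[0, 0, 0], 0]]}}

```text
time_s: 6.13
position: [0.3798, -0.2566, 0.0092]
tcp_rot: [[0.944, 0.329, 0.018], [0.329, -0.944, -0.022], [0.01, 0.027, -1.0]]
force: [0.4, -0.9, 0.6]
opening: 0.503
```

{"op": "send_rows", "data": {"motion": [[[0, 0, -15], 0], [[0, 0, -30], 0], [[0, 0, -35], 0], [[0, 0, -35], 0], [[0, 0, -35], 0]]}}

```text
time_s: 6.55
position: [0.3725, -0.2482, 0.1549]
tcp_rot: [[0.945, 0.328, 0.001], [0.328, -0.945, -0.003], [-0.0, 0.003, -1.0]]
force: [0.3, -0.8, -4.6]
opening: 0.503
```

{"op": "send_rows", "data": {"motion": [[[0, 0, -30], 0], [[0, 0, -20], 0], [[0, 0, 0], 0], [[0, 0, 0], 0], [[0, 0, 0], 0]]}}

```text
time_s: 6.97
position: [0.3724, -0.2473, 0.2105]
tcp_rot: [[0.945, 0.328, 0.006], [0.328, -0.945, -0.008], [0.003, 0.009, -1.0]]
force: [-0.5, -0.2, -5.1]
opening: 0.506
```

Run:
```python
from h import *
w=capture("wrist"); cv2.imwrite("pics/w6.png",w["image"])
t=capture("top"); cv2.imwrite("pics/t6.png",cv2.resize(t["image"][90:270,90:410],None,fx=2.5,fy=2.5,interpolation=cv2.INTER_CUBIC))
s=capture("side"); cv2.imwrite("pics/s6.png",cv2.resize(s["image"][80:300,130:350],None,fx=2.7,fy=2.7,interpolation=cv2.INTER_CUBIC))
rows([.574,-.03,.24],91.5,ncalls=4)
plan([.574,-.03,.24],91.5)
```

```text
rows needed 8
[[32.8, -17.3, -3.8], np.float64(0.039)]
[[32.1, -18.5, -3.8], np.float64(0.039)]
[[31.3, -19.8, -3.8], np.float64(0.039)]
[[30.6, -20.9, -3.8], np.float64(0.039)]
[[29.7, -22.1, -3.8], np.float64(0.039)]
[[28.8, -23.2, -3.8], np.float64(0.039)]
[[27.9, -24.3, -3.8], np.float64(0.039)]
[[27.0, -25.4, -3.8], np.float64(0.039)]
t 7.12 pos [ 0.3719 -0.2468  0.2097] yaw_y -70.84 tilt -0.9999788951531933 F [ 0.0263  0.7313 -4.2817] open 0.5067242994786668 q [-47.9402  17.5258 107.8467  -0.0472  54.2573 -67.0708]
shift local mm [ 262.097  -138.2842  -30.7005]
turn (world ccw deg) -17.657703228384776 about tool z rad 0.3081850596753466
```

View pics/w6.png

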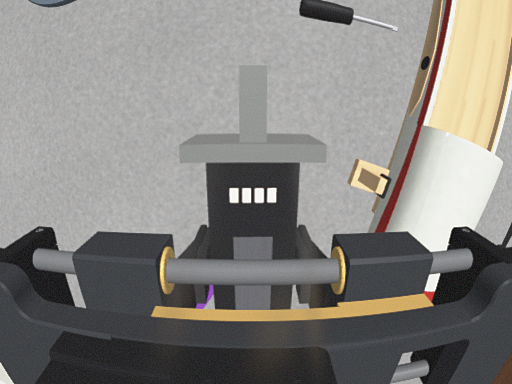

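View pics/t6.png

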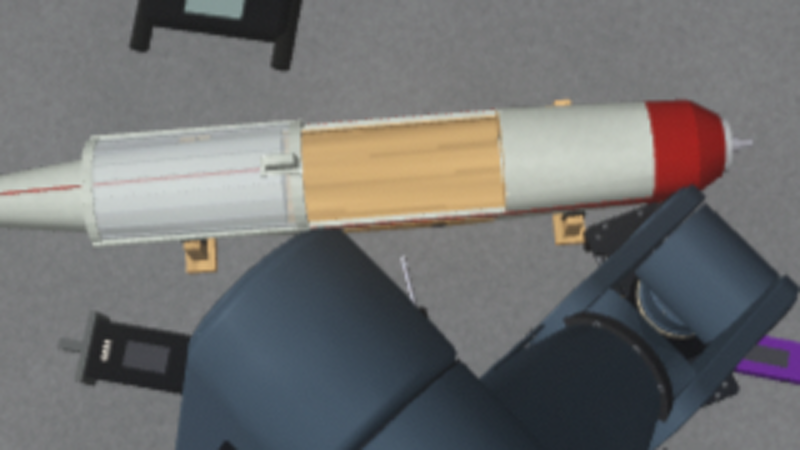

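View pics/s6.png

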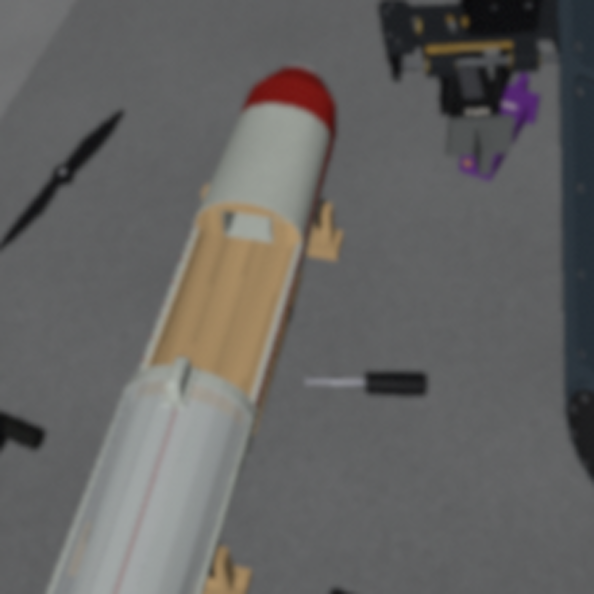

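Run:
```python
from h import *
t=cv2.imread("pics/top2.png"); s=cv2.imread("pics/side2.png")
cv2.imwrite("pics/tz.png",cv2.resize(t[125:190,195:300],None,fx=7.5,fy=7.5,interpolation=cv2.INTER_CUBIC))
cv2.imwrite("pics/sz.png",cv2.resize(s[140:235,170:255],None,fx=6.2,fy=6.2,interpolation=cv2.INTER_CUBIC))
```

```text
(no output)
```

View pics/tz.png

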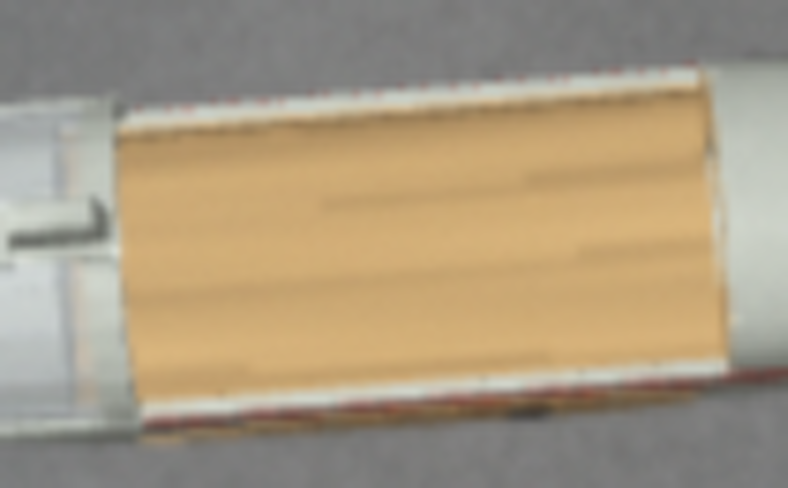

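View pics/sz.png

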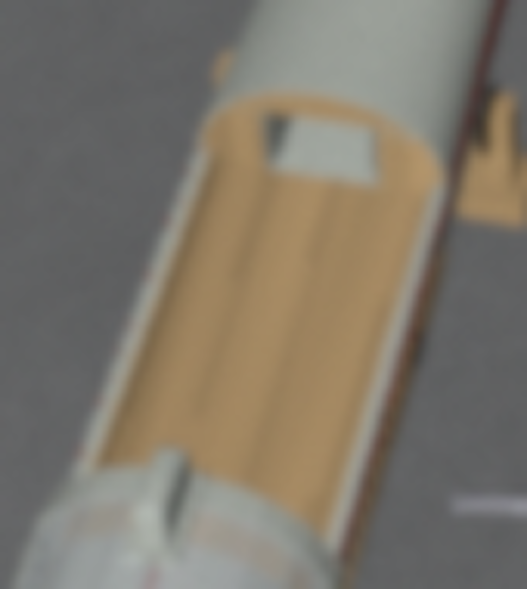

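{"op": "send_rows", "data": {"motion": [[[33, -17, -4], 0.039], [[32, -18.5, -4], 0.039], [[31, -20, -4], 0.039], [[30.5, -21, -4], 0.039], [[30, -22, -4], 0.039]]}}

```text
time_s: 7.53
position: [0.4962, -0.1132, 0.2201]
tcp_rot: [[0.993, 0.114, -0.015], [0.114, -0.993, 0.002], [-0.015, -0.003, -1.0]]
force: [1.1, -1.1, -4.3]
opening: 0.503
```

```bash
cat > fit.py <<'E'
from h import *
t=capture("top"); s=capture("side")
P=lambda x,y:(x/7.5+195,y/7.5+125)
a1=onz(t,P(122,110),.093);a2=onz(t,P(700,68),.093)
b1=onz(t,P(140,425),.093);b2=onz(t,P(728,372),.093)
c=lambda p,q:np.degrees(np.arctan2(*(p-q)[1::-1]))
print("top edges",a1,a2,b1,b2,"ang",c(a1,a2),c(b1,b2),"width",np.linalg.norm((a2-b2)[:2]), "mid",(a2+b2)/2,(a1+b1)/2)
Q=lambda x,y:(x/6.2+170,y/6.2+140)
l=onz(s,Q(268,164),.085); r=onz(s,Q(377,186),.085); print("side mouth corners",l,r,(l+r)/2,np.linalg.norm(l-r))
# sill edges in side: outer-left (78,470)-(203,150); right outer (335,545)-(440,185)
l1=onz(s,Q(78,470),.093);l2=onz(s,Q(203,150),.093);r1=onz(s,Q(338,545),.093);r2=onz(s,Q(443,185),.093)
print("side sill",l1,l2,r1,r2,c(l1,l2),c(r1,r2),(l2+r2)/2)
E
python3 fit.py; python3 -c "
from h import *
rows([.574,-.03,.24],91.5,ncalls=4)"
```

```text
top edges [0.6283 0.1041 0.093 ] [ 0.6376 -0.1163  0.093 ] [0.5053 0.0984 0.093 ] [ 0.5189 -0.1222  0.093 ] ang 92.42957702641394 93.52104445208805 width 0.11886924682277956 mid [ 0.5783 -0.1192  0.093 ] [0.5668 0.1013 0.093 ]
side mouth corners [ 0.6031 -0.1203  0.085 ] [ 0.5495 -0.1199  0.085 ] [ 0.5763 -0.1201  0.085 ] 0.05351520087603827
side sill [0.625  0.0754 0.093 ] [ 0.6325 -0.1142  0.093 ] [0.5067 0.0843 0.093 ] [ 0.5178 -0.1214  0.093 ] 92.2669622822025 93.09881096620586 [ 0.5752 -0.1178  0.093 ]
rows needed 3
[[27.8, -23.8, -6.6], np.float64(0.032)]
[[27.0, -24.7, -6.6], np.float64(0.032)]
[[26.2, -25.5, -6.6], np.float64(0.032)]
```

```bash
python3 -c "
from h import *
rows([.573,-.040,.22],92.8,ncalls=4)"
```

```text
rows needed 3
[[27.1, -20.5, 0.1], np.float64(0.024)]
[[26.6, -21.2, 0.1], np.float64(0.024)]
[[26.1, -21.8, 0.1], np.float64(0.024)]
```

{"op": "send_rows", "data": {"motion": [[[27, -20.5, 0], 0.024], [[26.5, -21, 0], 0.024], [[26, -22, 0], 0.024], [[0, 0, 0], 0], [[0, 0, 0], 0]]}}

```text
time_s: 8.05
position: [0.5714, -0.0364, 0.2095]
tcp_rot: [[0.998, 0.05, -0.027], [0.05, -0.999, 0.005], [-0.027, -0.007, -1.0]]
force: [-0.9, -0.3, -4.6]
opening: 0.506
```

Run:
```python
from h import *
w=capture("wrist"); cv2.imwrite("pics/w7.png",w["image"])
s=capture("side"); cv2.imwrite("pics/s7.png",cv2.resize(s["image"][100:260,150:300],None,fx=3.8,fy=3.8,interpolation=cv2.INTER_CUBIC))
plan([.573,-.040,.16],92.8)
```

```text
t 8.15 pos [ 0.5709 -0.0371  0.2099] yaw_y -87.25 tilt -0.9996327943593027 F [ 0.1412  0.515  -4.8729] open 0.5025314056906914 q [-14.869   27.6337  89.4342  -0.0675  64.4837 -17.5959]
shift local mm [ 3.2273  3.3812 49.8437]
turn (world ccw deg) 0.0485422337867476 about tool z rad -0.0008472218058515807
```

View pics/w7.png

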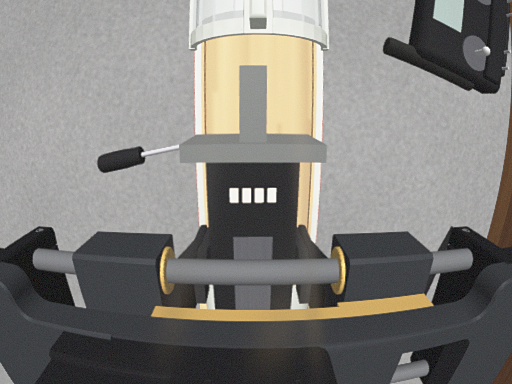

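View pics/s7.png

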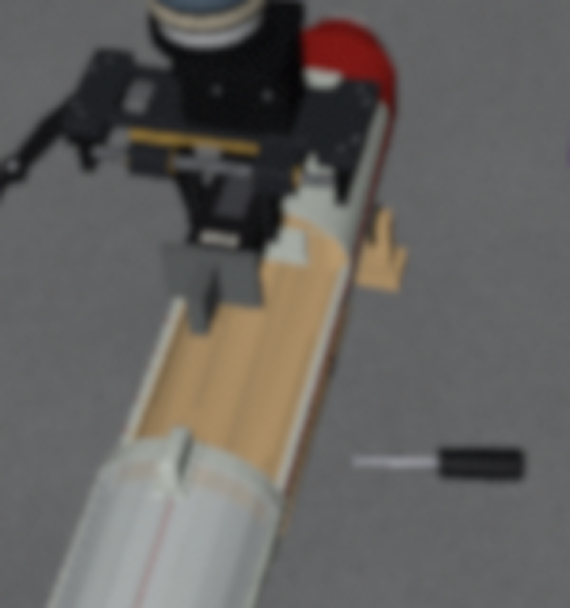

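Run:
```python
from h import *
w=cv2.imread("pics/w7.png")
cv2.imwrite("pics/w7z.png",cv2.resize(w[30:250,180:340],None,fx=2.7*1.3,fy=2.7,interpolation=cv2.INTER_CUBIC))
g=w.astype(int)
for r in (60,80,100,120): print(r,[(c,tuple(g[r,c])) for c in list(range(192,212,1))][:0], "L",[int(g[r,c,0]) for c in range(190,214)],"R",[int(g[r,c,0]) for c in range(306,332)])
```

```text
60 [] L [174, 172, 174, 172, 146, 248, 242, 241, 241, 242, 239, 190, 176, 172, 104, 107, 161, 162, 157, 163, 161, 164, 163, 163] R [151, 154, 162, 158, 165, 158, 111, 122, 174, 173, 205, 246, 242, 241, 241, 243, 249, 167, 169, 177, 177, 171, 164, 162, 169, 169]
80 [] L [175, 171, 175, 164, 176, 235, 244, 241, 241, 244, 247, 182, 172, 168, 97, 114, 156, 163, 160, 158, 161, 160, 161, 163] R [155, 153, 156, 155, 164, 152, 112, 116, 163, 172, 199, 242, 243, 241, 242, 245, 231, 171, 166, 169, 169, 170, 171, 169, 176, 173]
100 [] L [165, 171, 168, 169, 184, 232, 245, 241, 240, 243, 247, 192, 172, 178, 105, 98, 161, 163, 160, 168, 161, 158, 166, 170] R [151, 154, 159, 157, 163, 156, 100, 134, 173, 176, 220, 242, 243, 241, 241, 244, 244, 143, 169, 179, 170, 166, 169, 173, 177, 172]
120 [] L [171, 165, 163, 162, 159, 197, 243, 240, 238, 239, 243, 218, 178, 175, 129, 97, 150, 159, 162, 161, 161, 157, 165, 169] R [153, 151, 150, 151, 153, 136, 102, 155, 175, 180, 234, 241, 240, 240, 240, 243, 179, 175, 176, 175, 175, 167, 169, 173, 177, 177]
```

View pics/w7z.png

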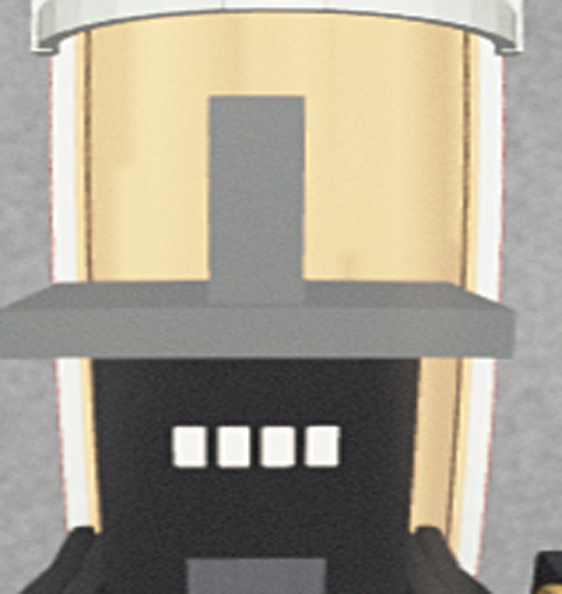

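```bash
cat > tray.py <<'E'
from h import *
def centre(w,edges,z=.085):
    out=[]
    for r,l,rr in edges:
        a=onz(w,(l,r),z,True); b=onz(w,(rr,r),z,True); out.append((a+b)/2); print("row",r,"c",(a+b)/2,"wid",np.linalg.norm((a-b)[:2]))
    d=out[0]-out[-1]; print("ang",np.degrees(np.arctan2(d[1],d[0])))
if __name__=="__main__":
    w=capture("wrist")
    centre(w,[(60,204.5,312.4),(80,204.6,312.4),(100,204.6,312.1),(120,204.8,311.8)])
    centre(w,[(60,194.4,322.6),(80,194.5,322.5),(100,194.4,322.5),(120,194.9,321.8)],.093)
    # pack in hand: rib far top end & cap; 
    R=np.array(bot.read_state()["tcp_rot"]);p=np.array(bot.read_state()["position"])
    # expected rib end top corner given mid = TCP -dy ; underside at tool z = +9mm
    for dy in (0,.003,.006):
        q=p+R@np.array([0,-(.102-dy),.009-.039]); q2=p+R@np.array([0,-(.060-dy),.009-.044])
        print(dy,"rib end top",proj(w,q,True),"cap inner top",proj(w,q2,True))
E
python3 tray.py
```

```text
row 60 c [0.5677 0.0918 0.085 ] wid 0.1036723123654848
row 80 c [0.5687 0.0718 0.085 ] wid 0.10353095695715013
row 100 c [0.5695 0.0522 0.085 ] wid 0.10351263336428959
row 120 c [0.5704 0.0326 0.085 ] wid 0.10361064488573492
ang 92.61035006589667
row 60 c [0.5678 0.0909 0.093 ] wid 0.12028994802488008
row 80 c [0.5688 0.0714 0.093 ] wid 0.12004235870149105
row 100 c [0.5696 0.0522 0.093 ] wid 0.12045748208077804
row 120 c [0.5705 0.0331 0.093 ] wid 0.1199786205292555
ang 92.60819671912223
0 rib end top [250.4714  55.5453] cap inner top [250.4299 150.8115]
0.003 rib end top [250.4711  62.0984] cap inner top [250.4385 157.6916]
0.006 rib end top [250.4713  68.6998] cap inner top [250.4476 164.5217]
```

```bash
python3 -c "
from h import *
plan([.5726,-.044,.115],92.6)"
```

```text
t 8.2 pos [ 0.5708 -0.0376  0.2105] yaw_y -87.3 tilt -0.9996483150727832 F [-0.0879 -0.4898 -4.2458] open 0.5067230200603245 q [-14.9147  27.5748  89.4441  -0.0846  64.4988 -17.5869]
shift local mm [ 3.9712  7.1453 95.3466]
turn (world ccw deg) -0.10476054018056402 about tool z rad 0.0018284163523186571
```

{"op": "send_rows", "data": {"motion": [[[1, 3, 25], 0.002], [[1, 2, 25], 0], [[1, 2, 20], 0], [[1, 0, 12], 0], [[0, 0, 0], 0]]}}

```text
time_s: 8.62
position: [0.5708, -0.0503, 0.1269]
tcp_rot: [[0.999, 0.039, -0.024], [0.039, -0.999, 0.004], [-0.024, -0.005, -1.0]]
force: [-0.2, 0.8, -4.9]
opening: 0.508
```

Run:
```python
from h import *
w=capture("wrist"); cv2.imwrite("pics/w8.png",w["image"])
cv2.imwrite("pics/w8z.png",cv2.resize(w["image"][0:250,140:380],None,fx=3.2,fy=2.4,interpolation=cv2.INTER_CUBIC))
plan([.5726,-.044,.097],92.6)
```

```text
t 8.67 pos [ 0.5709 -0.0506  0.1278] yaw_y -87.77 tilt -0.999715814599823 F [-0.5487 -0.6557 -5.1715] open 0.5048052012862755 q [-16.1183  33.9331  93.5334  -0.2498  53.8847 -18.2046]
shift local mm [ 2.6511 -6.369  30.8222]
turn (world ccw deg) 0.36685084592465955 about tool z rad -0.006402755125111731
```

View pics/w8z.png

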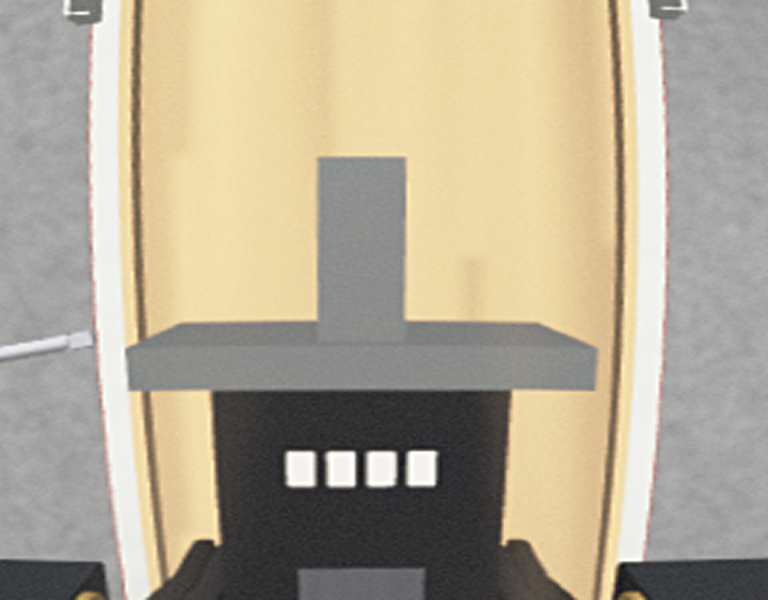

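{"op": "send_rows", "data": {"motion": [[[2, -4, 8], -0.006], [[2, -4, 7], 0], [[1, -2, 5], 0], [[0, 0, 0], 0], [[0, 0, 0], 0]]}}

```text
time_s: 9.08
position: [0.577, -0.0416, 0.1094]
tcp_rot: [[0.999, 0.043, -0.018], [0.043, -0.999, 0.002], [-0.018, -0.002, -1.0]]
force: [0.3, 0.7, -4.5]
opening: 0.501
```

Run:
```python
from h import *
w=capture("wrist"); cv2.imwrite("pics/w9.png",w["image"])
cv2.imwrite("pics/w9z.png",cv2.resize(w["image"][0:250,140:380],None,fx=3.2,fy=2.4,interpolation=cv2.INTER_CUBIC))
plan([.5726,-.044,.095],92.6)
s=bot.read_state();R=np.array(s["tcp_rot"]);p=np.array(s["position"])
for y in (.102,): 
  print(proj(w,p+R@np.array([0.0013,-(y-.0049),.009-.039]),True))
# expected tray corner lines for model pose
M=np.array([.5773,-.119,.085]);a=np.radians(92.6);uy=np.array([np.cos(a),np.sin(a),0]);ux=np.array([uy[1],-uy[0],0])
for y in (.1,.15,.2): print(y,[proj(w,M+uy*y+ux*sx*.0525,True) for sx in(-1,1)])
```

```text
t 9.13 pos [ 0.577  -0.0415  0.1095] yaw_y -87.54 tilt -0.9998431447774404 F [ 0.4058  0.0766 -5.1317] open 0.5088550701039513 q [-15.0834  35.6928  93.7213  -0.2125  51.5872 -17.4134]
shift local mm [-4.2384  2.3825 14.5557]
turn (world ccw deg) 0.1378334767995284 about tool z rad -0.0024056479896229868
[253.6448  65.159 ]
0.1 [array([169.5528, 194.5314]), array([326.1124, 194.8624])]
0.15 [array([165.2526, 119.885 ]), array([329.5676, 118.9541])]
0.2 [array([164.493 ,  44.3758]), array([329.7348,  42.1998])]
```

View pics/w9z.png

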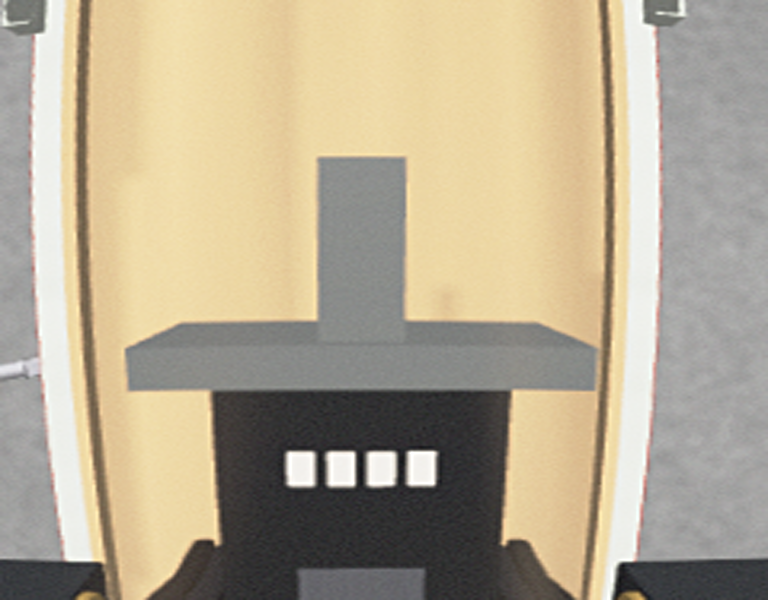

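{"op": "send_rows", "data": {"motion": [[[-1.5, 1, 6], -0.002], [[-1.5, 1, 4], 0], [[-0.5, 0, 3], 0], [[0, 0, 0], 0], [[0, 0, 0], 0]]}}

```text
time_s: 9.55
position: [0.5738, -0.0438, 0.0964]
tcp_rot: [[0.999, 0.046, -0.015], [0.046, -0.999, 0.001], [-0.015, -0.002, -1.0]]
force: [0.1, 1.1, -4.8]
opening: 0.504
```

Run:
```python
from h import *
plan([.5726,-.044,.094],92.6)
```

```text
t 9.55 pos [ 0.5738 -0.0438  0.0964] yaw_y -87.36 tilt -0.9998821809234458 F [ 0.1461  1.145  -4.7799] open 0.5036494972867419 q [-15.3866  36.6084  94.7275  -0.2438  49.5241 -17.8669]
shift local mm [-1.1308  0.1559  2.4177]
turn (world ccw deg) -0.03928351491100557 about tool z rad 0.0006856266769533344
```

{"op": "send_rows", "data": {"motion": [[[-1, 0, 2], 0], [[-0.5, 0, 1], 0], [[0, 0, 0], 0], [[0, 0, 0], 0], [[0, 0, 0], 0]]}}

```text
time_s: 9.97
position: [0.5734, -0.0439, 0.0948]
tcp_rot: [[0.999, 0.046, -0.012], [0.046, -0.999, 0.0], [-0.012, -0.001, -1.0]]
force: [-0.7, 1.0, -3.7]
opening: 0.5
```

Run:
```python
from h import *
plan([.5726,-.044,.094],92.6)
w=capture("wrist")
cv2.imwrite("pics/w10z.png",cv2.resize(w["image"][0:250,140:380],None,fx=3.2,fy=2.4,interpolation=cv2.INTER_CUBIC))
s=capture("side"); cv2.imwrite("pics/s10.png",cv2.resize(s["image"][120:230,160:270],None,fx=5.4,fy=5.4,interpolation=cv2.INTER_CUBIC))
```

```text
t 9.97 pos [ 0.5734 -0.0439  0.0948] yaw_y -87.35 tilt -0.9999295923023814 F [-0.7     0.9737 -3.7018] open 0.4998470800214395 q [-15.4158  36.6668  94.9941  -0.2211  48.9985 -17.9194]
shift local mm [-0.7665  0.0817  0.8023]
turn (world ccw deg) -0.049303612679921116 about tool z rad 0.0008605103743926486
```

View pics/w10z.png

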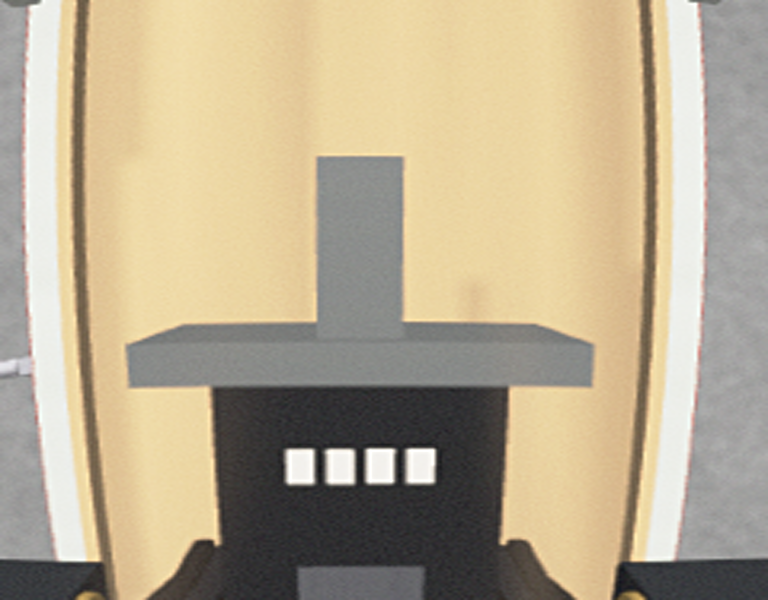

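View pics/s10.png

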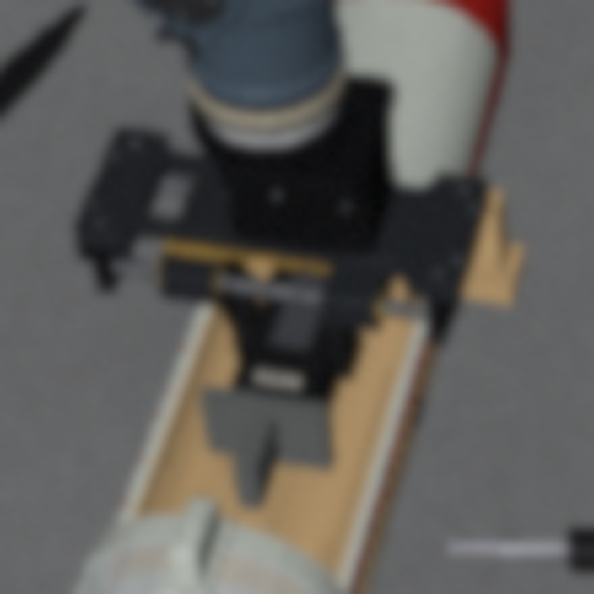

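{"op": "send_rows", "data": {"motion": [[[0, 5, 0], 0], [[0, 7, 0], 0], [[0, 7, 0], 0], [[0, 7, 0], 0], [[0, 4, 0], 0]]}}

```text
time_s: 10.48
position: [0.575, -0.0758, 0.0948]
tcp_rot: [[0.999, 0.048, -0.012], [0.048, -0.999, 0.0], [-0.012, -0.001, -1.0]]
force: [0.3, -0.0, -3.9]
opening: 0.497
```

Run:
```python
from h import *
M=np.array([.5773,-.119,.085]);a=np.radians(92.6);uy=np.array([np.cos(a),np.sin(a),0])
t=M+uy*.045
plan([t[0],t[1],.094],92.6)
```

```text
t 10.48 pos [ 0.575  -0.0758  0.0948] yaw_y -87.26 tilt -0.9999310950164343 F [ 0.2588 -0.0483 -3.9438] open 0.4966919109643745 q [-18.4429  36.9435  94.2655  -0.2504  49.4364 -21.0157]
shift local mm [ 0.331  -1.7612  0.8092]
turn (world ccw deg) -0.13632303175421612 about tool z rad 0.0023792857504118525
```

{"op": "send_rows", "data": {"motion": [[[0, 5, 0.5], 0.002], [[0, 5, 0], 0], [[0, 4, 0], 0], [[0, 2, 0], 0], [[0, 0, 0], 0]]}}

```text
time_s: 10.9
position: [0.5764, -0.0958, 0.0946]
tcp_rot: [[0.999, 0.042, -0.01], [0.042, -0.999, 0.0], [-0.01, -0.001, -1.0]]
force: [0.5, 1.7, -2.6]
opening: 0.502
```

Run:
```python
from h import *
M=np.array([.5773,-.119,.085]);a=np.radians(92.6);uy=np.array([np.cos(a),np.sin(a),0])
t=M+uy*.028
plan([t[0],t[1],.094],92.6)
s=capture("side"); cv2.imwrite("pics/s11.png",cv2.resize(s["image"][120:230,160:270],None,fx=5.4,fy=5.4,interpolation=cv2.INTER_CUBIC))
w=capture("wrist")
cv2.imwrite("pics/w11z.png",cv2.resize(w["image"][0:250,140:380],None,fx=3.2,fy=2.4,interpolation=cv2.INTER_CUBIC))
```

```text
t 10.9 pos [ 0.5764 -0.0958  0.0946] yaw_y -87.57 tilt -0.9999470660762654 F [ 0.5114  1.7048 -2.6241] open 0.5018275242422767 q [-20.2894  37.1751  93.703   -0.2571  49.6782 -22.5538]
shift local mm [-0.1122 -4.8293  0.6518]
turn (world ccw deg) 0.1684648460696394 about tool z rad -0.0029402662377806363
```

View pics/s11.png

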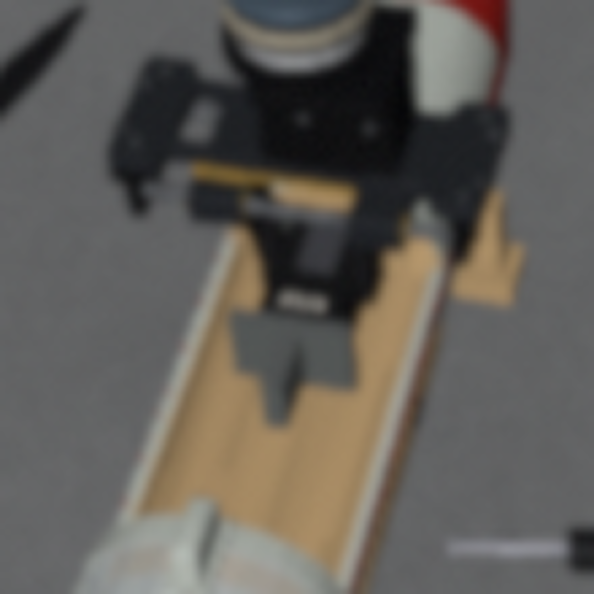

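View pics/w11z.png

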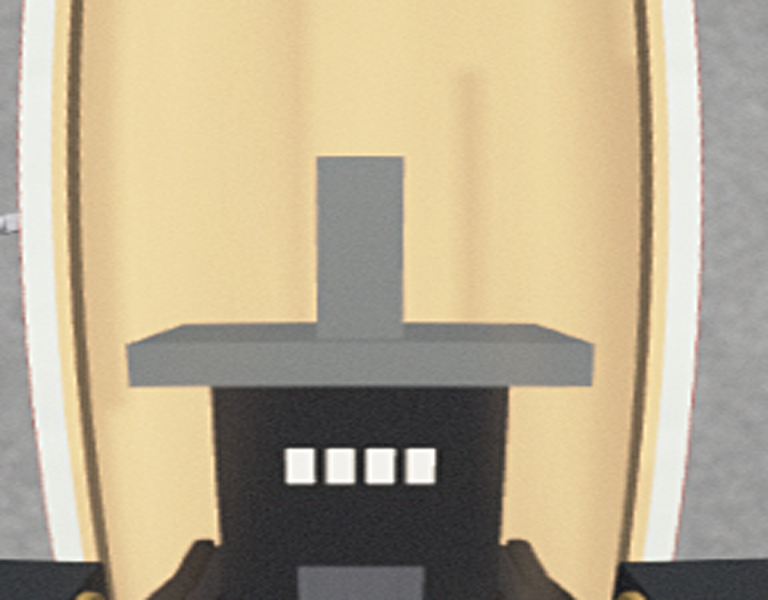

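{"op": "send_rows", "data": {"motion": [[[0, 0, 0], 0], [[0, 0, 0], 0], [[0, 0, 0], 0], [[0, 0, -10], 0], [[0, 0, -20], 0]], "gripper": 0.3}}

```text
time_s: 11.42
position: [0.5749, -0.0944, 0.1237]
tcp_rot: [[0.999, 0.044, -0.016], [0.044, -0.999, 0.002], [-0.016, -0.002, -1.0]]
force: [0.4, -0.1, -0.2]
opening: 0.693
```

Run:
```python
from h import *
M=np.array([.5773,-.119,.085]);a=np.radians(92.6);uy=np.array([np.cos(a),np.sin(a),0])
t=M+uy*.14
plan([t[0],t[1],.175],92.6)
```

```text
t 11.42 pos [ 0.5749 -0.0944  0.1237] yaw_y -87.49 tilt -0.9998734757119878 F [ 0.3806 -0.0799 -0.1711] open 0.693042523946431 q [-20.193   34.7146  92.6536  -0.2748  53.5163 -22.5401]
shift local mm [   0.265  -115.4841  -51.0391]
turn (world ccw deg) 0.08886817556924598 about tool z rad -0.0015510422639237282
```

{"op": "send_rows", "data": {"motion": [[[0, 0, -25], 0], [[0, 0, -20], 0], [[0, -15, -3], 0], [[0, -30, 0], 0], [[0, -30, 0], 0]]}}

```text
time_s: 11.83
position: [0.5772, -0.0219, 0.1814]
tcp_rot: [[0.999, 0.036, -0.002], [0.036, -0.999, -0.003], [-0.002, 0.003, -1.0]]
force: [1.1, 0.2, -0.1]
opening: 0.701
```

{"op": "send_rows", "data": {"motion": [[[0, -30, 0], 0], [[0, -15, 0], 0], [[0, 0, 0], 0], [[0, 0, 0], 0], [[0, 0, 0], 0]], "gripper": 1}}

```text
time_s: 12.25
position: [0.5722, 0.0351, 0.1819]
tcp_rot: [[0.999, 0.044, -0.002], [0.044, -0.999, 0.0], [-0.002, -0.0, -1.0]]
force: [0.4, 0.6, 0.3]
opening: 0.403
```

Run:
```python
from h import *
M=np.array([.5773,-.119,.085]);a=np.radians(92.6);uy=np.array([np.cos(a),np.sin(a),0])
t=M+uy*.14
plan([t[0],t[1],.100],92.6)
s=capture("side"); cv2.imwrite("pics/s12.png",cv2.resize(s["image"][100:250,150:280],None,fx=4,fy=4,interpolation=cv2.INTER_CUBIC))
w=capture("wrist");cv2.imwrite("pics/w12.png",w["image"])
tt=capture("top");cv2.imwrite("pics/t12.png",cv2.resize(tt["image"][110:210,180:310],None,fx=6,fy=6,interpolation=cv2.INTER_CUBIC))
for n,d in (("side",s),("top",tt),("wrist",w)):
  for q,z in (("canopy_handle",.159),("slim_rib",.107)):
    for r in place_of(n,q)[:2]:
      P=onz(d,r["xy"],z,n=="wrist"); print(n,q,np.round(r["xy"]),round(r["p"],2),P,"y_m",(P-M)@uy)
```

```text
t 12.25 pos [0.5722 0.0351 0.1819] yaw_y -87.48 tilt -0.9999976878768747 F [0.4039 0.5885 0.2891] open 0.4026774979946162 q [ -7.6461  29.1875  91.9362  -0.016   58.9987 -10.1556]
shift local mm [-1.6941 14.1936 81.9407]
turn (world ccw deg) 0.0822192253856997 about tool z rad -0.0014349961914197646
side canopy_handle [196. 221.] 0.89 [0.564  0.1245 0.159 ] y_m 0.24385470264570905
side slim_rib [211. 188.] 0.83 [ 0.5758 -0.023   0.107 ] y_m 0.09592098316902058
side slim_rib [321. 112.] 0.73 [ 0.3334 -0.4118  0.107 ] y_m -0.2814771839075148
top slim_rib [427. 238.] 0.83 [ 0.3316 -0.4751  0.107 ] y_m -0.34458454706831965
top slim_rib [252. 154.] 0.65 [ 0.5793 -0.0105  0.107 ] y_m 0.10833712662122336
wrist canopy_handle [251.  94.] 0.71 [0.5682 0.1221 0.159 ] y_m 0.24129526508219903
wrist slim_rib [252. 258.] 0.84 [ 0.5747 -0.0165  0.107 ] y_m 0.1025631338412332
```

View pics/s12.png

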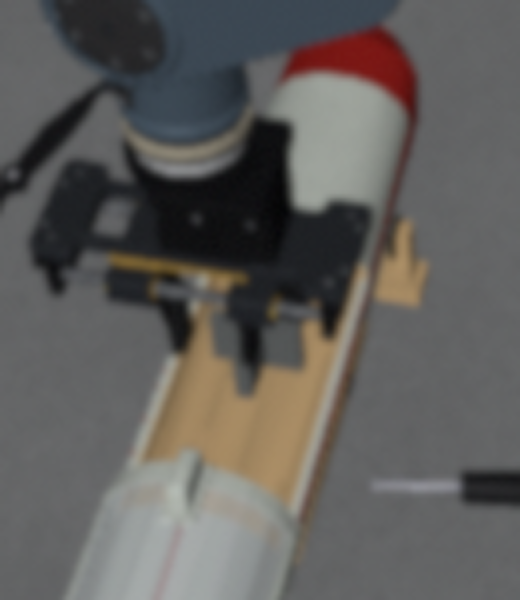

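View pics/w12.png

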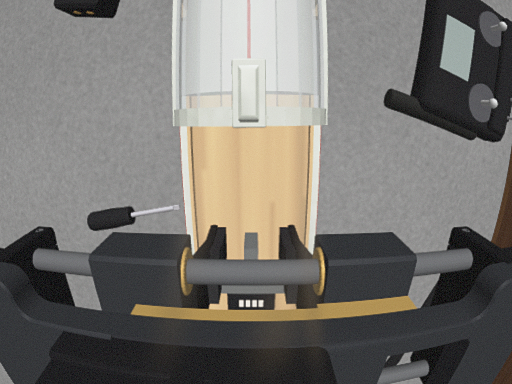

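{"op": "send_rows", "data": {"motion": [[[-0.5, 4, 10], 0], [[-0.5, 4, 25], 0], [[-0.5, 3, 25], 0], [[0, 2, 15], 0], [[0, 0, 5], 0]]}}

```text
time_s: 13.12
position: [0.5746, 0.0181, 0.1]
tcp_rot: [[0.999, 0.041, 0.007], [0.041, -0.999, -0.002], [0.007, 0.002, -1.0]]
force: [-1.0, -0.2, -0.9]
opening: 0.009
```

```bash
cat > st.py <<'E'
from h import *
import sys
M=np.array([.5773,-.119,.085]);a=np.radians(92.6);uy=np.array([np.cos(a),np.sin(a),0]);ux=np.array([uy[1],-uy[0],0])
y,z=map(float,sys.argv[1:3])
t=M+uy*y
plan([t[0],t[1],z],92.6)
p=np.array(bot.read_state()["position"])-M; print("y_m",p@uy,"x_m(-ux..)",p@ux)
E
python3 st.py .05 .1
```

```text
t 13.12 pos [0.5746 0.0181 0.1   ] yaw_y -87.65 tilt -0.9999765066003151 F [-0.9795 -0.2364 -0.8685] open 0.009216499743019897 q [ -9.309   35.8725  95.6831  -0.0389  48.0527 -11.629 ]
shift local mm [-3.1118 87.1392  0.1428]
turn (world ccw deg) 0.25453392430796384 about tool z rad -0.0044424550371959986
y_m 0.13712462712006557 x_m(-ux..) 0.0034979146908159947
```

{"op": "send_rows", "data": {"motion": [[[-2, 6, 0], -0.004], [[-1, 8, 0], 0], [[-0.5, 10, 0], 0], [[0, 10, 0], 0], [[0, 10, 0], 0]]}}

```text
time_s: 13.53
position: [0.5712, -0.0267, 0.099]
tcp_rot: [[0.999, 0.047, 0.003], [0.047, -0.999, 0.002], [0.003, -0.002, -1.0]]
force: [0.5, 1.9, -0.8]
opening: 0.006
```

```bash
python3 st.py .052 .1
```

```text
t 13.53 pos [ 0.5712 -0.0267  0.099 ] yaw_y -87.3 tilt -0.999994567149695 F [ 0.4702  1.925  -0.8022] open 0.005788240913747004 q [-13.9475  35.8577  95.9819   0.1842  48.0305 -16.7745]
shift local mm [ 1.8019 40.4364 -1.0515]
turn (world ccw deg) -0.10408823016314273 about tool z rad 0.001816682328920515
y_m 0.09243477428095835 x_m(-ux..) -0.0018723889634761012
```

Pushing lightly (1.9 N). Continue.

{"op": "send_rows", "data": {"motion": [[[0.5, 8, 0], 0], [[0.5, 8, 0], 0], [[0.5, 6, 0], 0], [[0, 5, 0], 0], [[0, 3, 0], 0]]}}

```text
time_s: 13.95
position: [0.5754, -0.0636, 0.1008]
tcp_rot: [[0.999, 0.043, 0.006], [0.043, -0.999, 0.0], [0.006, 0.0, -1.0]]
force: [0.3, 1.6, -1.2]
opening: 0.007
```

```bash
python3 st.py .052 .1
python3 - <<'E'
from h import *
s=capture("side"); cv2.imwrite("pics/s13.png",cv2.resize(s["image"][100:250,150:280],None,fx=4,fy=4,interpolation=cv2.INTER_CUBIC))
E
```

```text
t 13.95 pos [ 0.5754 -0.0636  0.1008] yaw_y -87.52 tilt -0.9999812743308023 F [ 0.3152  1.6233 -1.1726] open 0.0069644104484754155 q [-17.4245  36.043   95.0407   0.1576  48.5863 -20.0049]
shift local mm [-0.5736  3.4543  0.7697]
turn (world ccw deg) 0.12351838241033875 about tool z rad -0.002155802459797861
y_m 0.05545312126476073 x_m(-ux..) 0.0005763196459917249
```

View pics/s13.png

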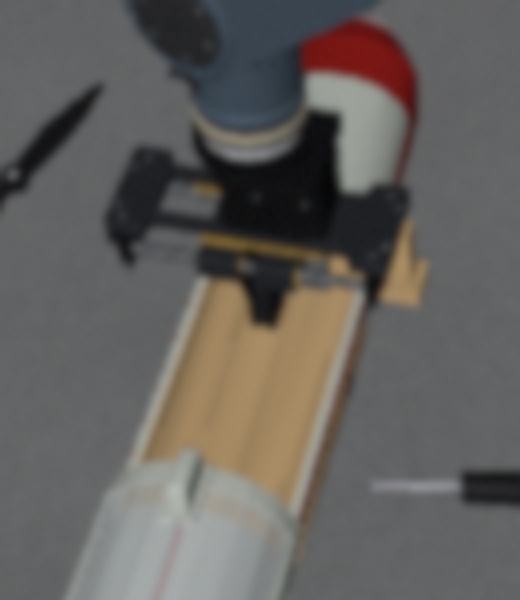

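{"op": "send_rows", "data": {"motion": [[[0, 2, 0], 0], [[0, 2, 0], 0], [[0, 2, 0], 0], [[0, 2, 0], 0], [[0, 2, 0], 0]]}}

```text
time_s: 14.42
position: [0.5752, -0.0663, 0.101]
tcp_rot: [[0.999, 0.04, 0.005], [0.04, -0.999, 0.013], [0.006, -0.013, -1.0]]
force: [0.6, 5.6, -0.5]
opening: 0.008
```

```bash
python3 st.py .052 .1
```

```text
t 14.42 pos [ 0.5752 -0.0663  0.101 ] yaw_y -87.71 tilt -0.9998972718814321 F [ 0.6483  5.6115 -0.5135] open 0.007912845159781785 q [-18.065   36.0775  94.9035   1.0871  48.9825 -21.0659]
shift local mm [-0.265   0.8059  0.974 ]
turn (world ccw deg) 0.31016476599120324 about tool z rad -0.0054133963902242305
y_m 0.05279153560923407 x_m(-ux..) 0.00026376928562527524
```

{"op": "send_rows", "data": {"motion": [[[0, 5, 0], 0], [[0, 5, 0], 0], [[0, 5, 0], 0], [[0, 5, 0], 0], [[0, 5, 0], 0]]}}

```text
time_s: 14.83
position: [0.5752, -0.066, 0.1014]
tcp_rot: [[0.999, 0.032, 0.003], [0.032, -0.998, 0.054], [0.005, -0.054, -0.999]]
force: [2.1, 13.9, 2.9]
opening: 0.004
```

```bash
python3 st.py .052 .1
```

```text
t 14.83 pos [ 0.5752 -0.066   0.1014] yaw_y -88.15 tilt -0.9985114568957514 F [ 2.0894 13.9316  2.8682] open 0.00435625434509679 q [-19.2186  36.203   94.593    3.9265  50.1102 -23.6078]
shift local mm [-0.258   1.1661  1.3017]
turn (world ccw deg) 0.7451887397534165 about tool z rad -0.013005997057484274
y_m 0.053090238101541926 x_m(-ux..) 0.0002654190243491859
```

{"op": "send_rows", "data": {"motion": [[[0, -6, 0], 0], [[0, -8, 0], 0], [[0, -5, -10], 0], [[0, 0, -25], 0], [[0, 0, -30], 0]]}}

```text
time_s: 15.25
position: [0.5706, -0.0466, 0.1648]
tcp_rot: [[0.999, 0.037, -0.009], [0.037, -0.998, 0.055], [-0.007, -0.056, -0.998]]
force: [0.7, -0.4, -0.3]
opening: 0.005
```

{"op": "send_rows", "data": {"motion": [[[0, -10, -25], 0], [[0, -20, -10], 0], [[0, -20, 0], 0], [[0, 0, 0], 0], [[0, 0, 0], 0]]}}

```text
time_s: 15.67
position: [0.5744, -0.0004, 0.2161]
tcp_rot: [[0.999, 0.038, 0.011], [0.038, -0.998, 0.044], [0.013, -0.044, -0.999]]
force: [1.0, -1.0, 0.0]
opening: 0.004
```

```bash
python3 st.py .24 .2
python3 - <<'E'
from h import *
s=capture("side"); cv2.imwrite("pics/s14.png",cv2.resize(s["image"][100:250,150:280],None,fx=4,fy=4,interpolation=cv2.INTER_CUBIC))
w=capture("wrist");cv2.imwrite("pics/w14.png",w["image"])
t=capture("top");cv2.imwrite("pics/t14.png",cv2.resize(t["image"][110:210,180:310],None,fx=6,fy=6,interpolation=cv2.INTER_CUBIC))
E
```

```text
t 15.67 pos [ 0.5744 -0.0004  0.2161] yaw_y -87.8 tilt -0.9989622365261848 F [ 1.0438 -0.9821  0.0352] open 0.004426352358047107 q [-12.5978  26.5287  90.3873   2.9278  63.03   -16.1051]
shift local mm [  -3.6532 -120.5456   21.3249]
turn (world ccw deg) 0.40316139136257334 about tool z rad -0.007036493696198333
y_m 0.11861586097119217 x_m(-ux..) 0.002520650348842921
```

View pics/s14.png

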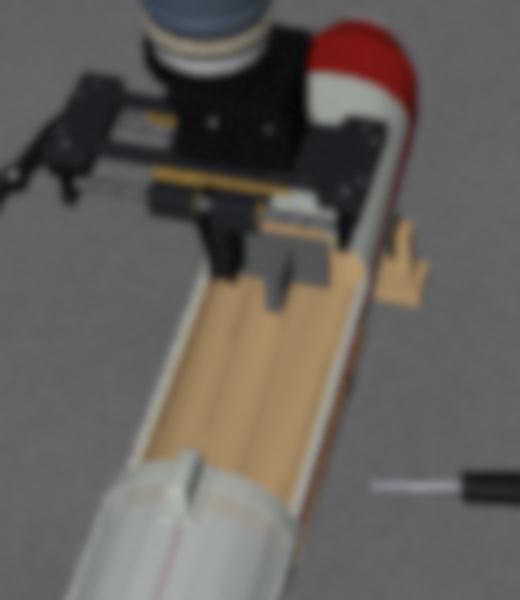

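View pics/w14.png

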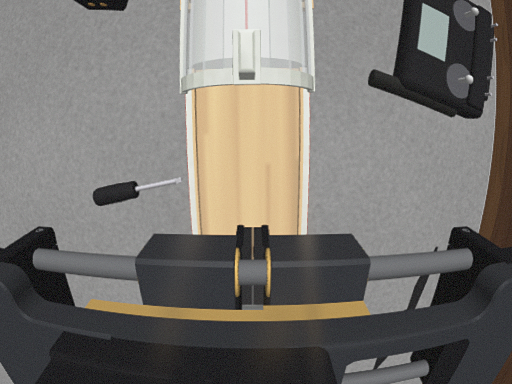

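{"op": "send_rows", "data": {"motion": [[[-1, -25, 0], 0], [[-1, -35, 0], 0], [[-1, -38, 0], 0], [[0, -38, 0], 0], [[0, -25, 0], 0]]}}

```text
time_s: 16.23
position: [0.5669, 0.1533, 0.2177]
tcp_rot: [[1.0, 0.019, 0.004], [0.019, -0.999, 0.04], [0.005, -0.04, -0.999]]
force: [0.6, -0.1, 0.2]
opening: 0.009
```

```bash
python3 st.py .282 .16
python3 - <<'E'
from h import *
s=capture("side"); cv2.imwrite("pics/s15.png",cv2.resize(s["image"][100:250,150:280],None,fx=4,fy=4,interpolation=cv2.INTER_CUBIC))
w=capture("wrist");cv2.imwrite("pics/w15.png",w["image"])
t=capture("top");cv2.imwrite("pics/t15.png",cv2.resize(t["image"][110:210,180:310],None,fx=6,fy=6,interpolation=cv2.INTER_CUBIC))
M=np.array([.5773,-.119,.085]);a=np.radians(92.6);uy=np.array([np.cos(a),np.sin(a),0])
for n,d in (("side",s),("top",t)):
  for q,z in (("canopy_handle",.159),("slim_rib",.107)):
    for r in place_of(n,q)[:2]:
      P=onz(d,r["xy"],z,n=="wrist"); print(n,q,np.round(r["xy"]),round(r["p"],2),P,"y_m",(P-M)@uy)
E
```

```text
t 16.23 pos [0.5669 0.1533 0.2177] yaw_y -88.92 tilt -0.9991807470127502 F [ 0.5833 -0.0947  0.1716] open 0.008528690963861012 q [ 3.0214 27.3127 88.5782  2.556  63.7822  0.828 ]
shift local mm [-2.5227 -7.1086 58.0703]
turn (world ccw deg) 1.5240002873521803 about tool z rad -0.02659882281563524
y_m 0.27250620018511956 x_m(-ux..) 0.001995946266871937
side canopy_handle [264. 225.] 0.66 [0.4009 0.0955 0.159 ] y_m 0.22230167712441454
side canopy_handle [197. 220.] 0.63 [0.5621 0.1225 0.159 ] y_m 0.24191005943848798
side slim_rib [323. 114.] 0.71 [ 0.327  -0.4056  0.107 ] y_m -0.27494100299898416
side slim_rib [220. 167.] 0.54 [ 0.5761 -0.1028  0.107 ] y_m 0.016273240555098538
top canopy_handle [202. 154.] 0.95 [0.5678 0.1215 0.159 ] y_m 0.24069648162354895
top slim_rib [427. 238.] 0.7 [ 0.3316 -0.4751  0.107 ] y_m -0.34458454706831965
top slim_rib [280. 152.] 0.65 [ 0.5817 -0.089   0.107 ] y_m 0.029728127889231466
```

View pics/s15.png

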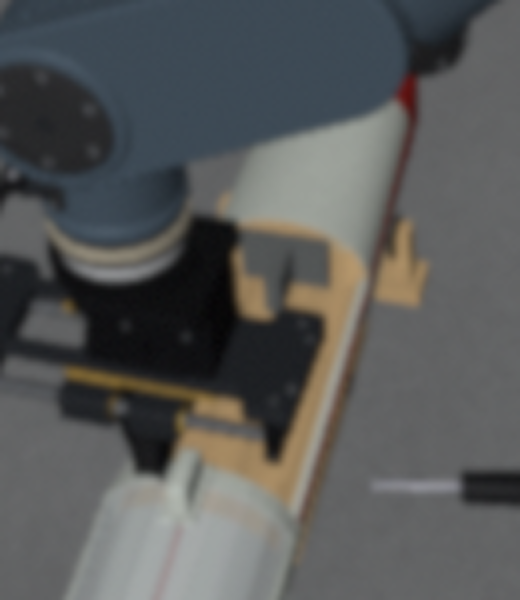

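View pics/t15.png

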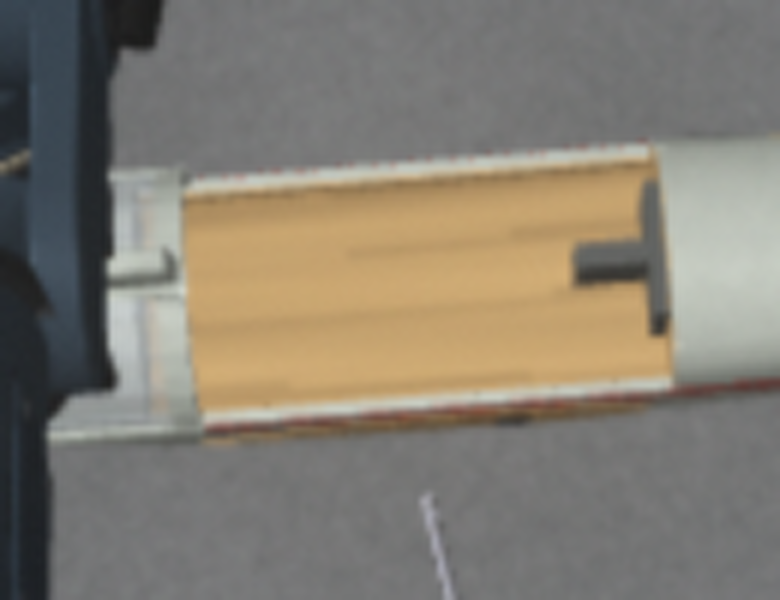

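View pics/w15.png

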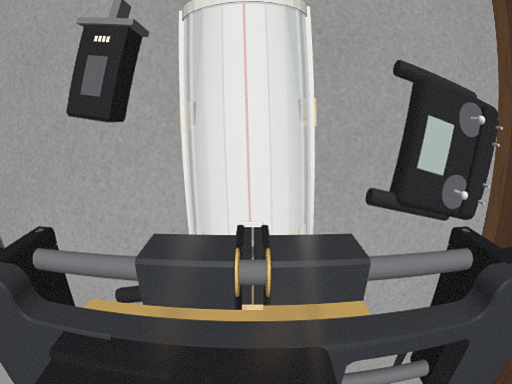

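Run:
```python
from h import *
t=capture("top"); M=np.array([.5773,-.119,.085]);a=np.radians(92.6);uy=np.array([np.cos(a),np.sin(a),0]);ux=np.array([uy[1],-uy[0],0])
for p,z in (((573,263),.124),((640,258),.129),((664,258),.129)):
    P=onz(t,(p[0]/6+180,p[1]/6+110),z)-M; print(P@uy,P@ux)
for y in (.042,): print((proj(t,M+uy*.042+[0,0,.039])-[180,110])*6)
# former plane top edge reference: (660,~200) at z~.142 centre
for p in ((664,205),(668,300)):
    P=onz(t,(p[0]/6+180,p[1]/6+110),.138)-M; print("former",P@uy,P@ux)
```

```text
0.04227451780157755 -0.0032936321820491946
0.01166889257571781 -0.004661718152016494
0.000710434573188321 -0.0055124668579384995
[573.0312 256.0644]
former -0.0007562500530072827 0.017016865023427297
former 0.0012266221068357372 -0.027745167197388038
```

{"op": "send_rows", "data": {"motion": [[[-1.5, -6, 5], -0.014], [[-1, -4, 10], -0.013], [[0, -2, 15], 0], [[0, 0, 12], 0], [[0, 0, 6], 0]]}}

```text
time_s: 17.05
position: [0.5666, 0.1614, 0.1687]
tcp_rot: [[0.999, 0.042, 0.009], [0.042, -0.998, 0.039], [0.011, -0.039, -0.999]]
force: [0.2, 1.0, 0.1]
opening: 0.002
```

```bash
python3 st.py .282 .16
python3 - <<'E'
from h import *
w=capture("wrist");cv2.imwrite("pics/w16.png",w["image"])
s=capture("side"); cv2.imwrite("pics/s16.png",cv2.resize(s["image"][150:270,130:280],None,fx=5,fy=5,interpolation=cv2.INTER_CUBIC))
E
```

```text
t 17.05 pos [0.5666 0.1614 0.1687] yaw_y -87.59 tilt -0.9991789842609257 F [0.2458 1.0163 0.0545] open 0.0022630671975809474 q [ 3.8639 30.8623 91.2916  2.6415 57.1932  0.0518]
shift local mm [-2.0966 -1.0777  8.695 ]
turn (world ccw deg) 0.1945021897599304 about tool z rad -0.0033947036136495845
y_m 0.28057614311200424 x_m(-ux..) 0.001997086431583421
```

View pics/s16.png

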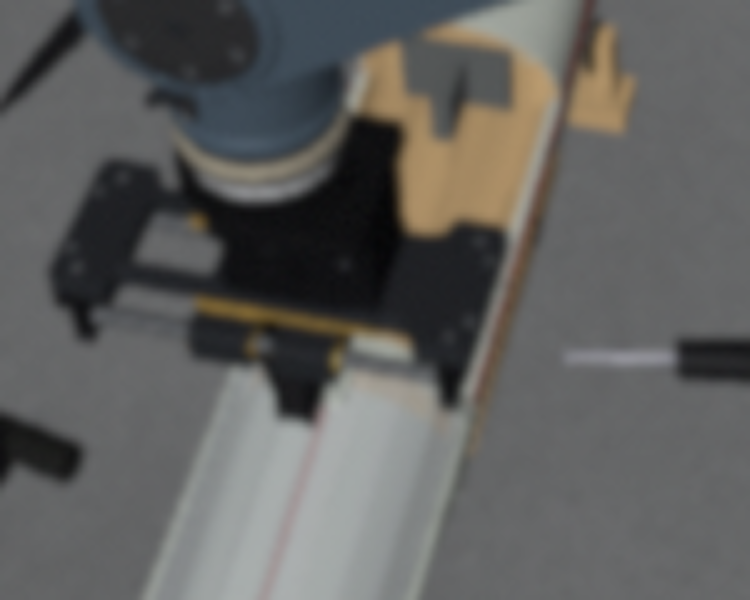

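{"op": "send_rows", "data": {"motion": [[[-1, 0, 3], -0.003], [[-0.5, 0, 3], 0], [[0, 0, 2], 0], [[0, 0, 0], 0], [[0, 0, 0], 0]]}}

```text
time_s: 17.57
position: [0.5658, 0.1615, 0.1612]
tcp_rot: [[0.999, 0.045, 0.011], [0.045, -0.998, 0.04], [0.012, -0.039, -0.999]]
force: [-0.3, 0.2, -0.8]
opening: 0.009
```

{"op": "send_rows", "data": {"motion": [[[0, 5, 0], 0], [[0, 7, 0], 0], [[0, 9, 0], 0], [[0, 10, 0], 0], [[0, 10, 0], 0]]}}

```text
time_s: 17.98
position: [0.5682, 0.1205, 0.1612]
tcp_rot: [[0.999, 0.047, 0.013], [0.047, -0.998, 0.043], [0.015, -0.043, -0.999]]
force: [-0.9, 2.8, 1.8]
opening: 0.004
```

```bash
python3 st.py .0485 .16
python3 - <<'E'
from h import *
t=capture("top");cv2.imwrite("pics/t17.png",cv2.resize(t["image"][110:210,110:310],None,fx=4,fy=4,interpolation=cv2.INTER_CUBIC))
E
```

```text
t 17.98 pos [0.5682 0.1205 0.1612] yaw_y -87.28 tilt -0.9989720365370263 F [-0.9397  2.7812  1.8373] open 0.0043542530886940874 q [-0.3785 30.8372 92.9666  3.0208 55.4874 -4.772 ]
shift local mm [ -2.0472 191.0526  -6.9983]
turn (world ccw deg) -0.11576462197956516 about tool z rad 0.002020473810870008
y_m 0.23967982142975733 x_m(-ux..) 0.001768010762634823
```

View pics/t17.png

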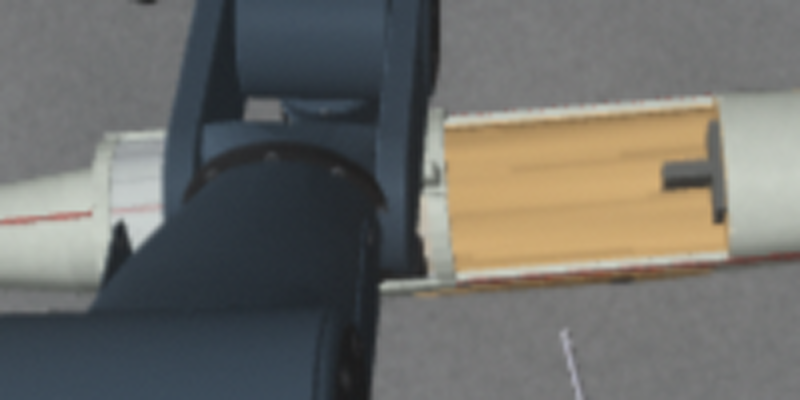

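{"op": "send_rows", "data": {"motion": [[[0, 14, -0.5], 0.002], [[-0.5, 14, -0.5], 0], [[-0.5, 14, -0.5], 0], [[0, 14, -0.5], 0], [[0, 14, -0.5], 0]]}}

```text
time_s: 18.45
position: [0.572, 0.0456, 0.1611]
tcp_rot: [[0.999, 0.042, 0.018], [0.041, -0.998, 0.046], [0.02, -0.045, -0.999]]
force: [0.2, 2.0, 1.5]
opening: 0.004
```

```bash
python3 st.py .0485 .16
```

```text
t 18.45 pos [0.572  0.0456 0.1611] yaw_y -87.61 tilt -0.9987854667276544 F [0.2142 1.9576 1.4973] open 0.003949822017704879 q [ -8.0876  30.3898  93.9679   3.3522  55.0304 -12.3564]
shift local mm [ -1.6938 116.1195  -4.2009]
turn (world ccw deg) 0.21235294091701462 about tool z rad -0.0037062579952948918
y_m 0.16468189338448017 x_m(-ux..) 0.002208024104384262
```

{"op": "send_rows", "data": {"motion": [[[-0.5, 14, -0.5], -0.004], [[-0.5, 14, -0.5], 0], [[-0.5, 14, -0.5], 0], [[0, 14, -0.5], 0], [[0, 12, -0.5], 0]]}}

```text
time_s: 18.87
position: [0.5756, -0.0279, 0.1611]
tcp_rot: [[0.999, 0.041, 0.025], [0.04, -0.998, 0.048], [0.027, -0.047, -0.999]]
force: [1.2, 2.6, 1.2]
opening: 0.008
```

```bash
python3 st.py .0485 .16
```

```text
t 18.87 pos [ 0.5756 -0.0279  0.1611] yaw_y -87.66 tilt -0.9985206240447372 F [1.1812 2.6071 1.2182] open 0.007687639961848519 q [-15.5336  30.5428  93.6388   3.7193  55.2593 -19.9434]
shift local mm [-2.1994 42.6235 -0.9326]
turn (world ccw deg) 0.2590800072075581 about tool z rad -0.004521799151862529
y_m 0.09110643821576539 x_m(-ux..) 0.002416134463373932
```

{"op": "send_rows", "data": {"motion": [[[-0.5, 9, -0.5], -0.004], [[-0.5, 8, -0.5], 0], [[0, 7, 0], 0], [[0, 6, 0], 0], [[0, 4, 0], 0]]}}

```text
time_s: 19.28
position: [0.5767, -0.067, 0.1609]
tcp_rot: [[0.999, 0.042, 0.027], [0.041, -0.998, 0.049], [0.029, -0.047, -0.998]]
force: [0.6, 3.1, 1.7]
opening: 0.004
```

```bash
python3 st.py .0485 .16
```

```text
t 19.28 pos [ 0.5767 -0.067   0.1609] yaw_y -87.59 tilt -0.9984552191392204 F [0.552  3.073  1.7113] open 0.0036577316375189183 q [-19.3399  30.8789  92.9688   3.8036  55.6805 -23.8412]
shift local mm [-1.7743  3.483   0.7133]
turn (world ccw deg) 0.19147993303181465 about tool z rad -0.003341955282903414
y_m 0.05193695469997317 x_m(-ux..) 0.0017644252409952201
```

{"op": "send_rows", "data": {"motion": [[[0, 2.5, 0], 0], [[0, 2.5, 0], 0], [[0, 2.5, 0], 0], [[0, 2.5, 0], 0], [[0, 2.5, 0], 0]]}}

```text
time_s: 19.7
position: [0.5768, -0.0699, 0.1611]
tcp_rot: [[0.999, 0.037, 0.026], [0.035, -0.997, 0.069], [0.029, -0.068, -0.997]]
force: [1.4, 7.6, 3.2]
opening: 0.004
```

```bash
python3 st.py .0485 .16
```

```text
t 19.7 pos [ 0.5768 -0.0699  0.1611] yaw_y -87.85 tilt -0.997271904610253 F [1.4106 7.624  3.219 ] open 0.004167500857406474 q [-20.1931  30.9995  92.7454   5.0897  56.3013 -25.1116]
shift local mm [-1.7683  0.7046  1.0279]
turn (world ccw deg) 0.4519055258047615 about tool z rad -0.007887239333249287
y_m 0.04911601173902763 x_m(-ux..) 0.0017426809687207852
```

{"op": "send_rows", "data": {"motion": [[[0, 4, 0], 0], [[0, 4, 0], 0], [[0, 4, 0], 0], [[0, 4, 0], 0], [[0, 0, 0], 0]]}}

```text
time_s: 20.12
position: [0.5767, -0.0687, 0.1615]
tcp_rot: [[0.999, 0.035, 0.025], [0.033, -0.995, 0.099], [0.028, -0.098, -0.995]]
force: [-0.1, -0.3, -0.1]
opening: 0.005
```

```bash
python3 st.py .0485 .16
```

```text
t 20.12 pos [ 0.5767 -0.0687  0.1615] yaw_y -87.96 tilt -0.9948053450861507 F [-0.0947 -0.2672 -0.1072] open 0.005110495480872757 q [-20.9369  31.1388  92.5227   6.9064  57.2159 -26.6849]
shift local mm [-1.7116  1.8924  1.2951]
turn (world ccw deg) 0.5593321758063894 about tool z rad -0.009762188080165265
y_m 0.05023556278215415 x_m(-ux..) 0.0016910244748828745
```

{"op": "send_rows", "data": {"motion": [[[0, -6, 0], 0], [[0, -8, -5], 0], [[0, -8, -20], 0], [[0, 0, -35], 0], [[0, 0, -35], 0]]}}

```text
time_s: 20.53
position: [0.5663, -0.0528, 0.2523]
tcp_rot: [[0.999, 0.037, 0.001], [0.037, -0.994, 0.1], [0.004, -0.1, -0.995]]
force: [0.4, -1.1, 0.5]
opening: 0.008
```

{"op": "send_rows", "data": {"motion": [[[-25, -20, -5], 0], [[-35, -10, 0], 0], [[-38, 0, 0], 0], [[-38, 0, 0], 0], [[-20, 0, 0], 0]]}}

```text
time_s: 20.95
position: [0.4132, -0.0308, 0.2667]
tcp_rot: [[0.999, 0.044, 0.024], [0.042, -0.995, 0.086], [0.027, -0.085, -0.996]]
force: [-0.4, 0.2, 0.3]
opening: 0.003
```

```bash
python3 st.py .0485 .16
python3 - <<'E'
from h import *
M=np.array([.5773,-.119,.085]);a=np.radians(92.6);uy=np.array([np.cos(a),np.sin(a),0])
t=capture("top");cv2.imwrite("pics/t18.png",cv2.resize(t["image"][110:250,110:340],None,fx=3.4,fy=3.4,interpolation=cv2.INTER_CUBIC))
s=capture("side"); cv2.imwrite("pics/s18.png",cv2.resize(s["image"][100:260,130:310],None,fx=3.7,fy=3.7,interpolation=cv2.INTER_CUBIC))
for n,d in (("side",s),("top",t)):
  for q,z in (("canopy_handle",.159),("slim_rib",.107),("fat_mid",.025),("driver_mid",.01)):
    for r in place_of(n,q)[:2]:
      P=onz(d,r["xy"],z,n=="wrist"); print(n,q,np.round(r["xy"]),round(r["p"],2),P,"y_m",(P-M)@uy)
E
```

```text
t 20.95 pos [ 0.4132 -0.0308  0.2667] yaw_y -87.45 tilt -0.9960090561925816 F [-0.362   0.1912  0.2682] open 0.0033572936966424377 q [-23.7159   9.8332 107.768    5.6739  63.2618 -28.7932]
shift local mm [157.1143  55.7992 106.6945]
turn (world ccw deg) 0.048448057333530414 about tool z rad -0.0008455781166650903
y_m 0.09553493711037975 x_m(-ux..) -0.15993764553391127
side canopy_handle [219. 155.] 0.95 [ 0.5756 -0.1012  0.159 ] y_m 0.017905554122969312
side slim_rib [321. 116.] 0.68 [ 0.3328 -0.3957  0.107 ] y_m -0.26532048631029975
side slim_rib [266. 223.] 0.2 [0.4057 0.0514 0.107 ] y_m 0.17796856107995096
side fat_mid [254. 326.] 0.73 [0.3736 0.291  0.025 ] y_m 0.41883683185035164
side driver_mid [268. 222.] 0.66 [ 0.4142 -0.0205  0.01  ] y_m 0.10577693244206997
top canopy_handle [285. 146.] 0.7 [ 0.5827 -0.1017  0.159 ] y_m 0.01705203069886837
top slim_rib [426. 238.] 0.73 [ 0.3311 -0.4745  0.107 ] y_m -0.34398022273883677
top fat_mid [144. 233.] 0.95 [0.3748 0.3104 0.025 ] y_m 0.43817418125945184
```

View pics/s18.png

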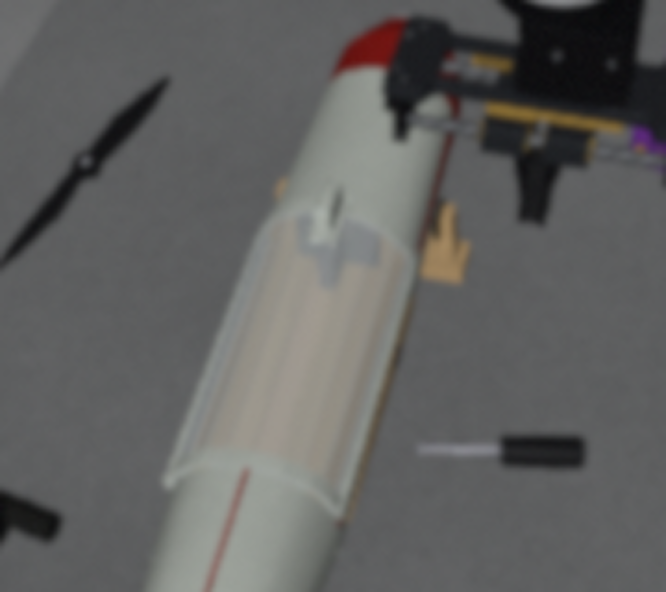

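View pics/t18.png

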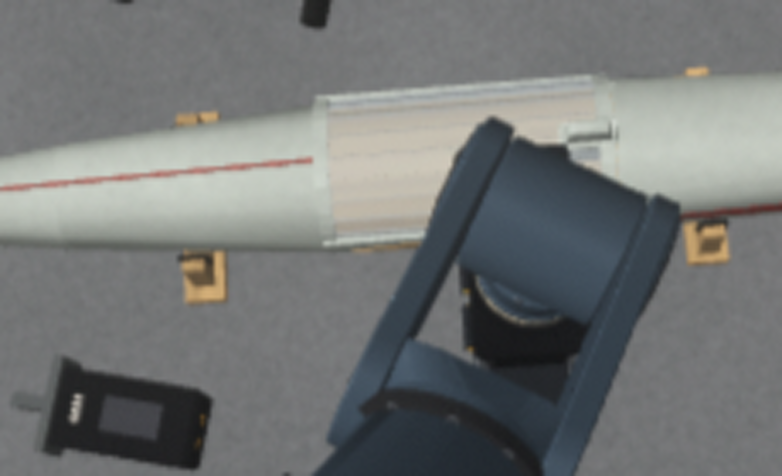

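```bash
python3 -c "
from rig import bot
print(bot.hand_in())"
```

```text
the job is handed in; nothing more can be done
None
```

The slim pack is in the nose sleeve, plug end first, with its cap against the former, and the canopy is shut. I handed the job in at about 21 s; the hand-in reports no verdict.

I picked the pack up by its case, lowered it onto the cockpit tray and slid its plug end into the sleeve. I then pushed on the rib with closed fingers until it stopped, and pushed the canopy shut from behind its fin.

**Pack:** the push stalled at 14 N with no further travel. The top camera put the rib's rear end 42.3 mm behind the mouth, against 42 mm when fully home.

**Canopy:** it stopped against 7.6 N with the tool within 1 mm of the position expected when shut. The pictures show it closed.

**Fat pack and screwdriver:** both still lie where they started, by the networks and the pictures. The last top picture gave no screwdriver reading because the arm hid it. The arm is clear of everything.

**Checks that disagreed:**
- The networks put the canopy handle 17 to 18 mm from the mouth, where 22 mm is shut. I took this as camera bias.
- The top camera read the pack 3 to 5 mm off sideways. The sleeve allows only about 1.5 mm, and the wrist view agreed to about 1 mm, so I trusted those.
- At the end of the last canopy push the force read about 0 N, because the tool had sprung back about 1 mm during an idle row.

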